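# Dress the collectors' stall display

### The arm

A 6-joint arm with a two-finger parallel gripper is mounted at the origin on the work surface. World frame = base frame: x ahead of the robot, y to its left, z up, the work surface at z = 0. Lengths are in m, angles in degrees, forces in N, time in s.
With the tool pointing down it reaches from about 0.25 to 0.725 m from the base axis. Payload 9.7 kg.
Tool frame: the origin (TCP) lies midway between the tips of the shut fingers; the grasp point (between the pads) lies 19 mm behind it; z points along the fingers, y is the direction in which the jaws open and shut (so a half turn about z gives the same grasp; the last joint's range is limited). The gripper opens to 85 mm and grips with 20 to 120 N. Pads are 22 mm wide; open, the fingers measure 114 mm over their backs; the gripper's body (76 mm by 85 mm) begins 54 mm behind the grasp point. The pads swing forward as they close: fully open they stand 13 mm farther back than shut.
Start: joints at [-76.146, 4.979, 10.078, 95.1, 0, 90], TCP at [0.132, -0.534, 0.231] pointing down, gripper open.
Joint ranges: [-179.16, 179.16], [-48.56, 103.87], [-65.8, 70.77], [-126.05, 130.52], [-82.76, 87.17], [-180, 180]. Speed limits (degrees/s): [127.2, 127.2, 147.25, 180, 180, 180].

### API

Orientations are given as [roll, pitch, yaw] about the fixed x, y, z axes, in that order (R = Rz(yaw) Ry(pitch) Rx(roll)).
In Python, from workcell import get_obs, camera, get_calibration, job_done gives the robot as it stands.
- The arm moves only by the tool play_rows, never from a script. Its argument "commands" is text: rows parted by semicolons, each of 5 numbers parted by spaces: the opening, from 0 (shut) to 1 (fully open), then the shift along the world's x, y, z in mm, then the turn about the world's z in degrees. A call has 1 to 10 rows; each row is the pose to reach, as a shift and turn from the pose commanded when the call began; what a row does not reach only later rows make up. A row lasts 1/12 s, in which the tool goes at most 41.7 mm and 7.16 degrees, less where a joint would pass 70% of its speed; a pose out of reach is approached as far as the arm can. A call with a gripper value outside its range is refused whole. The fingers move at their own pace and stop on an object; "force" is the grip in N (left out, the last holds). Time passes only in rows, so rows that repeat a pose let the fingers close. It gives the time, the measured TCP pose, the force and the opening at its end, in the units of the state.
- get_obs(): the state, without advancing time (a new reading comes with each control period).
- camera(name): name is "scene" or "top" or "wrist"; returns the picture (384x512x3 uint8, red, green, blue); there is no depth.
- get_calibration(name): a dict with "fx", "fy", "cx", "cy" (pixels), "k1" (the pictures are not rectified: a ray, as slopes to the right and down, at radius r is drawn at 1 + k1 r^2 times it, then the intrinsics apply), "eye" and "attitude" of the camera in the world; the wrist camera has in their place "mount" (4x4, takes a point from camera to tool coordinates, whose origin is the TCP and whose axes are the flange's). Camera axes: x right, y down, z forward; pixel columns grow to the right and rows downward; lengths in m; the calibration is good to about 2 mm. A picture is of the moment at which its call begins: read the wrist's pose just before it. get_calibration takes no time and is no camera call.
- job_done(): hands the job in, once; it reports no verdict.
The state is a dict: "time": time; "q": joint angles; "qd": joint speeds; "joint_efforts": joint torques, N m; "ee_pos": TCP position; "tcp_rot": TCP orientation; "wrist_force": force on the tool from outside, world axes, zero at the start; "torque": the same for the moment, N m; "opening": finger opening in m.
Only numpy, scipy, OpenCV 4.12 (cv2) and the standard library are available. Lean on these libraries where they do the work, as an engineer would, in place of code of your own. Each camera call takes 0.05 s, during which the arm holds its last target.

### The job

Dress the grey display runner: lay the teal box on the oak plinth and park the red car on top of that box, park the white caravan on the black plinth, stand the bronze owl upright on the runner exactly midway between the two plinths, and stand the blue tin on the runner straight behind the owl (on the side away from the robot, square to the runner), lid up, leaving a gap of about 30 mm. Box, car and caravan each sit centred on what carries them and lengthwise along it. Leave the yellow box and the green vase where they are.

Things in the scene. Friction and masses are not known exactly. Their poses are not given: they have to be found in the camera images.
- runner: Grey felt display runner fixed to the table, 190 (x) x 370 (y) x 4 mm thick, a thin red stripe at each short end. Origin on its underside, midway between the plinths, which stand on it at y = +-115 mm, x = 0; it reaches 65 mm to -x (robot side), 125 mm to +x (away from robot). z up. Owl belongs at x = y = 0, tin 80 mm further to +x (owl to tin, centre to centre).
- plinth_oak: Light oak display plinth, a plain slab fixed on the runner, 84 (x) x 120 (y, lengthwise) x 15 mm high. Origin at the centre of its underside, axes parallel to the runner's. Either end of the runner. The teal box belongs on it.
- plinth_black: Black display plinth, fixed, same size (84 x 120 x 15 mm) and origin as the oak one, at the other end of the runner. The caravan belongs on it.
- box_teal: Teal cardboard model box with a cream label on top, loose, 52 (x) x 96 (y, lengthwise) x 32 mm high, about 90 g, lying flat. Origin at the centre of its underside.
- car: Red toy saloon car, die-cast, loose, about 36 (x, width) x 84 (y, lengthwise) x 34 mm high, about 120 g. Origin midway between the wheels at the height of the wheels' underside. The body sides are 36 mm apart from 7 to 21 mm height; the cabin above is 32 mm wide.
- caravan: White toy caravan with a blue stripe and dark windows, loose, 42 (x, width) x 84 (y, lengthwise, plus a drawbar that sticks out 14 mm at +y) x 47 mm high, about 110 g. It stands level by itself. Origin under the centre of the body at the height of the wheels' underside. The flat body sides run from 8 to 45 mm height.
- owl: Bronze owl statuette on a black square base, loose, 70 mm tall, about 250 g; base 44 x 44 x 14 mm; round body 32 to 36 mm in diameter between 22 and 60 mm height. Origin at the centre of the base's underside, z up. Any yaw will do.
- tin: Round blue tin with a brass-rimmed lid, loose, 56 mm diameter, 33 mm high, about 100 g. Origin at the centre of its underside, z up. Any yaw will do.
- box_yellow: Yellow cardboard model box, loose, 48 (x) x 78 (y) x 36 mm high, origin at the centre of its underside. It stands among the things to be moved; not part of the job, leave it alone.
- vase: Small green glass vase, loose, 56 mm tall, 48 mm widest diameter, beyond the far edge of the runner. Origin at the centre of its underside. Not part of the job, leave it alone.
Things that resemble listed ones, but are neither listed nor needed, are in the scene too. What is shaped like the tin but pink is not meant.

How it is judged:
By the outcome, as a careful person would: the job done as asked, in the order asked, and still so for the second after the job is handed in, with the robot touching nothing.
It also fails if it takes over 128 s, if anything falls off the work surface, if the arm or the gripper's body presses on something with over 40 N, if the wrist force passes 120 N, or if a joint passes its speed limit or range.

## Working session

There is one attempt and no reset: what is moved stays moved. The work goes in short steps, Python scripts to look and compute and a tool call to move; the robot and the scene stay as the last step left them, time stands still between calls to the robot, and variables do not carry over. Pictures are saved under pics/ and viewed, and the job is handed in when it is done.

Besides the shell and the picture viewer there is one more tool, called after ">>>" as name(argument=value, ...) on one line, values as JSON. play_rows: Moves the arm, as the interface text tells. Its arguments: {"type":"object","properties":{"commands":{"type":"string"},"force":{"type":"number"}},"required":["commands"]}

```bash
ls; mkdir -p pics
python3 - <<'E'
from workcell import *
import cv2
for n in ["scene","top","wrist"]:
    c=get_calibration(n); print(n,c)
    im=camera(n); cv2.imwrite(f"pics/{n}0.png",cv2.resize(im[:,:,::-1],(800,600),interpolation=cv2.INTER_CUBIC)); cv2.imwrite(f"pics/{n}0_raw.png",im[:,:,::-1])
print(get_obs())
E
```

```text
pics
scene {'fx': 368.0950517495761, 'fy': 368.0950517495761, 'cx': 259.9520945646224, 'cy': 188.34957513279386, 'k1': -0.008614702464850927, 'eye': array([ 0.95348616, -0.23343264,  0.75345886]), 'attitude': array([-1.47687633e+02, -8.89246416e-02,  5.89959338e+01])}
top {'fx': 429.9341573178958, 'fy': 429.9341573178958, 'cx': 251.32781083824608, 'cy': 184.9261730821909, 'k1': 0.05158816027733403, 'eye': array([5.05466005e-01, 7.46189093e-04, 1.03075846e+00]), 'attitude': array([-176.29528671,   -1.92521243,  -90.34245796])}
wrist {'fx': 319.4378678926104, 'fy': 319.4378678926104, 'cx': 253.9786625843557, 'cy': 190.06622402681126, 'k1': 0.023435010609057057, 'mount': array([[ 6.95109155e-04, -9.65014267e-01, -2.62196454e-01,
         6.59055758e-02],
       [ 9.99999758e-01,  6.78092671e-04,  1.55379234e-04,
         2.95652193e-04],
       [ 2.78503161e-05, -2.62196499e-01,  9.65014505e-01,
        -1.42221802e-01],
       [ 0.00000000e+00,  0.00000000e+00,  0.00000000e+00,
         1.00000000e+00]])}
{'time': 0.15, 'q': array([-7.61470066e+01,  5.00455513e+00,  1.00440544e+01,  9.50991965e+01,
       -4.82161725e-04,  9.00005982e+01]), 'qd': array([ 0.08955227, -0.06178045,  0.10734026, -0.03445779,  0.07296964,
       -0.01462182]), 'joint_efforts': array([ 9.02340962e-04, -5.20760858e+01,  4.65045834e+01,  1.38327788e-02,
       -6.31224771e-05, -3.37764568e-06]), 'ee_pos': array([ 0.13164278, -0.5338315 ,  0.23073185]), 'tcp_rot': array([-1.79940303e+02,  4.82784772e-04,  1.38523957e+01]), 'wrist_force': array([-0.3198099 ,  0.44648158, -0.20568181]), 'torque': array([ 0.03099866, -0.00354457,  0.0009128 ]), 'opening': 0.0854220376894521}
```

View pics/top0.png

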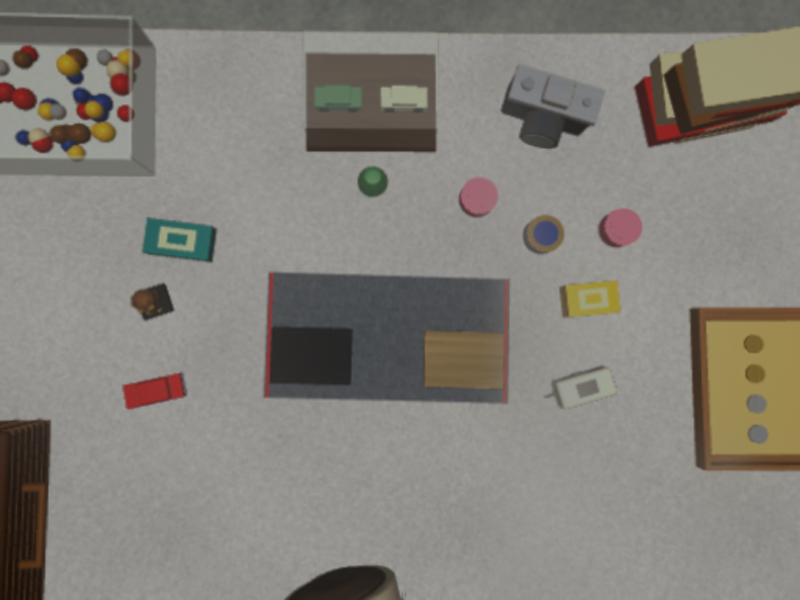

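View pics/scene0.png

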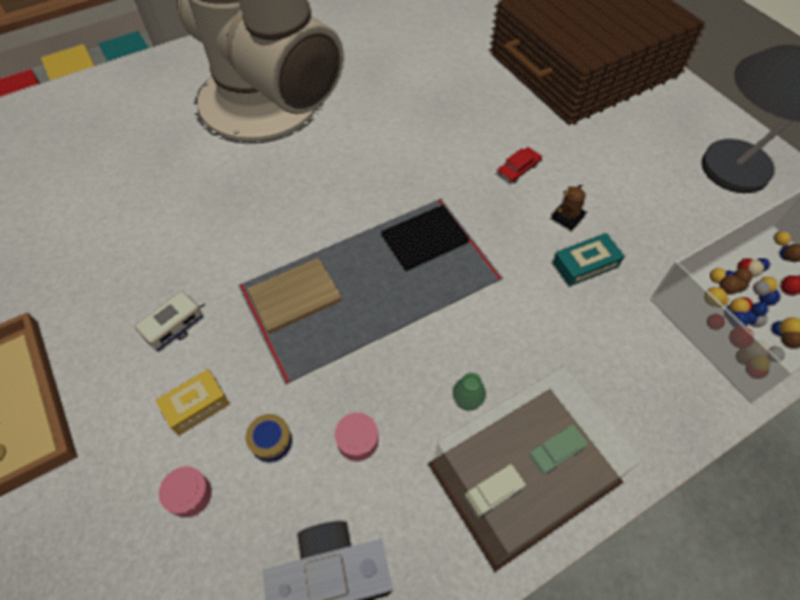

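View pics/wrist0.png

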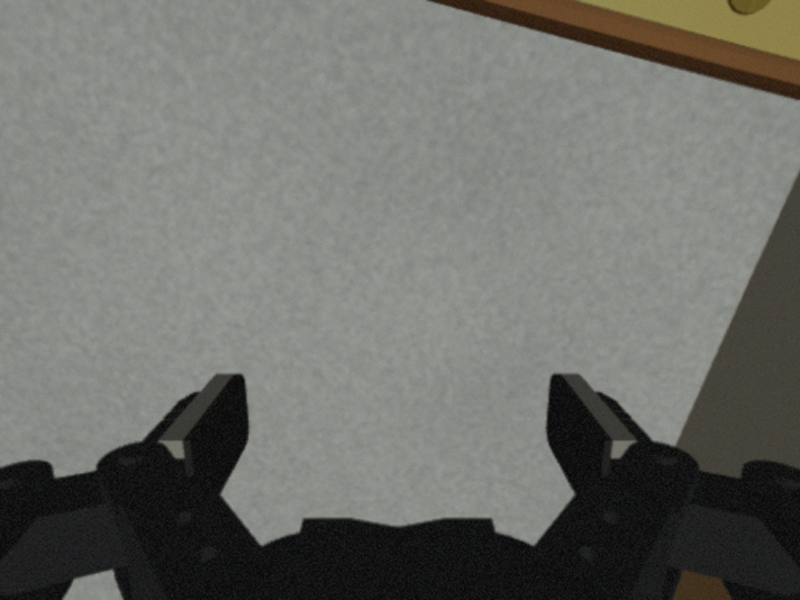

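The top view shows the runner in the middle with black on the left and oak on the right. The box, owl and car are on the left; the tin, yellow box and caravan are on the right. Next I'll measure.

```bash
cat > h.py <<'E'
import numpy as np, cv2
from scipy.spatial.transform import Rotation as Ro
from workcell import *
def pose(n,obs=None):
    c=get_calibration(n)
    if n=="wrist":
        o=obs; R=Ro.from_euler('xyz',o['tcp_rot'],degrees=True).as_matrix(); M=c['mount']
        return R@M[:3,:3], R@M[:3,3]+o['ee_pos']
    return Ro.from_euler('xyz',c['attitude'],degrees=True).as_matrix(), np.array(c['eye'])
def KD(n):
    c=get_calibration(n)
    return np.array([[c['fx'],0,c['cx']],[0,c['fy'],c['cy']],[0,0,1]]),np.array([c['k1'],0,0,0.])
def cast(n,pts,z,obs=None):
    R,e=pose(n,obs);K,D=KD(n)
    u=cv2.undistortPoints(np.array(pts,float).reshape(-1,1,2),K,D).reshape(-1,2)
    d=np.c_[u,np.ones(len(u))]@R.T
    return e+d*((z-e[2])/d[:,2])[:,None]
def proj(n,P,obs=None):
    R,e=pose(n,obs);K,D=KD(n)
    return cv2.projectPoints(np.array(P,float).reshape(-1,3),cv2.Rodrigues(R.T)[0],-R.T@e,K,D)[0].reshape(-1,2)
def rect(P):
    (c,s,a)=cv2.minAreaRect((P[:,:2]*1000).astype(np.float32))
    if s[0]<s[1]: a+=90; s=(s[1],s[0])
    a=(a+90)%180-90
    return np.round(c,1),np.round(s,1),round(a,1)
def comps(mask,amin=60):
    cs,_=cv2.findContours(mask.astype(np.uint8),cv2.RETR_EXTERNAL,cv2.CHAIN_APPROX_NONE)
    return [c.reshape(-1,2) for c in cs if cv2.contourArea(c)>=amin]
def masks(im):
    H=cv2.cvtColor(im,cv2.COLOR_RGB2HSV).astype(int);h,s,v=H[...,0],H[...,1],H[...,2]
    return dict(teal=(h>80)&(h<100)&(s>120),red=((h<6)|(h>174))&(s>150)&(v>90),yellow=(h>20)&(h<32)&(s>130)&(v>100),
      oak=(h>10)&(h<24)&(s>70)&(v>90),blue=(h>108)&(h<130)&(s>100),black=(v<32),green=(h>55)&(h<80)&(s>80))
E
python3 - <<'E'
from h import *
im=cv2.imread("pics/top0_raw.png")[:,:,::-1]
m=masks(im)
Z=dict(teal=.032,red=.021,yellow=.036,oak=.019,blue=.033,black=.019,green=.04)
for k in m:
    for c in comps(m[k],40):
        print(k,len(c),c.mean(0).round(),*rect(cast("top",c,Z[k])))
E
```

```text
teal 119 [113. 153.] [645.4 284.2] [92.7 48.2] 82.8
red 75 [ 93. 251.] [420.8 328.4] [60.1 32.5] -79.2
red 40 [112. 247.] [429.6 287.5] [32.3 17.6] 10.4
red 25 [26. 92.] [788.9 486.9] [19.9 16.4] -89.1
red 55 [ 9. 60.] [860.5 524.8] [47.5 25.7] 73.2
red 171 [432.  76.] [ 828.3 -470.4] [149.2  78.4] 60.3
red 32 [76. 53.] [882.6 374.8] [26.1 22.7] 0.5
yellow 35 [483. 239.] [ 442.8 -567.2] [27.6 27.4] -2.7
yellow 36 [482. 220.] [ 487.5 -567.1] [27.7 25.4] 89.9
yellow 100 [379. 191.] [ 555.  -330.5] [76.4 45.2] -84.5
yellow 35 [65. 84.] [804.9 393.6] [28.7 24.1] 44.5
yellow 23 [28. 70.] [834.3 476.1] [18.5 15.3] 0.8
yellow 24 [59. 69.] [836.8 406.9] [20.9 17.7] 44.5
yellow 32 [42. 41.] [902.1 445. ] [28.8 22.6] 44.5
oak 166 [297. 230.] [ 464.5 -140.6] [118.1  84.1] 89.5
oak 438 [481. 260.] [ 420.6 -571.2] [239.3 150.1] -0.3
oak 39 [361. 192.] [ 552.8 -293.4] [42.9  8.1] 5.0
oak 65 [349. 149.] [ 655.8 -267.1] [53.  52.6] -1.0
oak 30 [48. 97.] [776.8 437.4] [23.1 20.3] -51.1
oak 28 [24. 86.] [802.9 492.4] [26.1 14.4] -67.5
oak 40 [65. 84.] [808.4 398.6] [33.9 28.3] -89.2
oak 30 [29. 71.] [837.6 482. ] [23.5 20. ] 1.1
oak 30 [59. 70.] [842.4 413.7] [22.6 21.3] -89.0
oak 38 [43. 41.] [909.3 451.6] [31.1 29.1] 21.4
oak 53 [77. 40.] [913.4 375.4] [44.8 28.3] -20.5
blue 33 [64. 64.] [852.3 397.2] [32.  16.3] 61.2
blue 21 [51. 60.] [859.  425.7] [17.5 16.1] 26.2
```

Run:
```python
import cv2,numpy as np
t=cv2.imread("pics/top0_raw.png")
a=cv2.resize(t[130:270,65:145],None,fx=5,fy=5,interpolation=cv2.INTER_CUBIC)[:600]
b=cv2.resize(t[130:270,335:415],None,fx=5,fy=5,interpolation=cv2.INTER_CUBIC)[:600]
cv2.imwrite("pics/crop1.png",np.hstack([a[:600],b[:600]])[:, :800])
s=cv2.imread("pics/scene0_raw.png")
cv2.imwrite("pics/crop2.png",cv2.resize(s[180:310,80:260],(800,578),interpolation=cv2.INTER_CUBIC))
```

```text
(no output)
```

View pics/crop1.png

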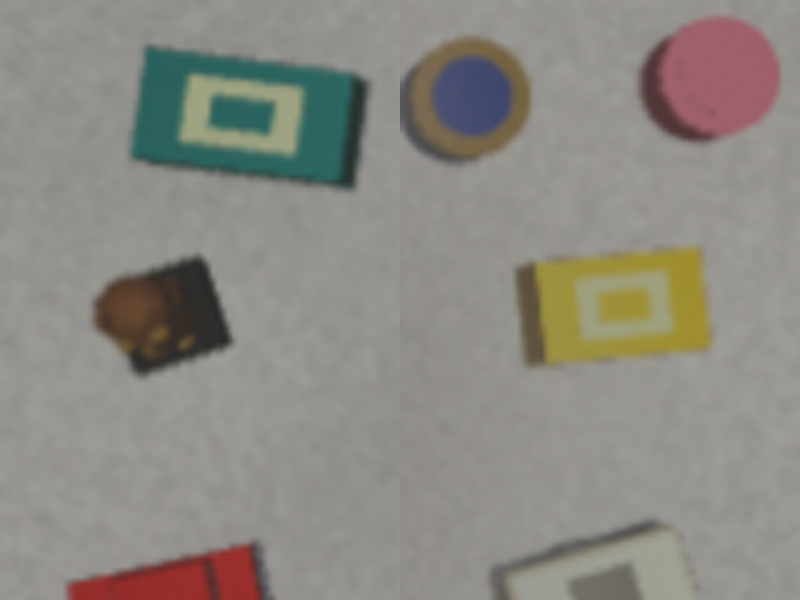

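View pics/crop2.png

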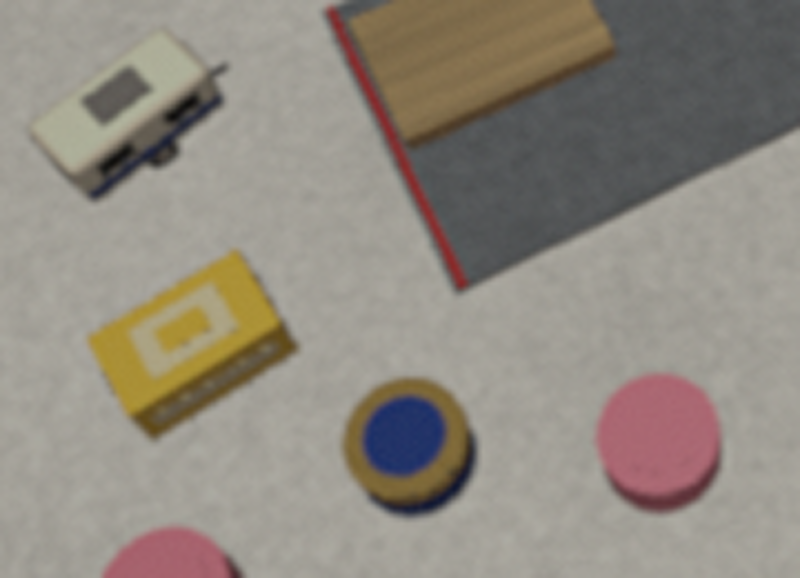

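The tin at raw (349,149) is lid up and has a blue side; the owl stands upright. Next I'll look with the wrist camera on the way to the box.

>>> play_rows(commands="1 318 384 0 76;1 318 384 0 76;1 318 384 0 76;1 318 384 0 76;1 318 384 0 76;1 318 384 0 76;1 318 384 0 76;1 318 384 0 76;1 318 384 0 76;1 318 384 0 76", force=40)

```text
time: 0.98
ee_pos: [0.3982, -0.2112, 0.2313]
tcp_rot: [180.0, 0.0, 85.8]
wrist_force: [0.2, -0.5, 0.5]
opening: 0.085
```

>>> play_rows(commands="1 0 0 0 0;1 0 0 0 0;1 0 0 0 0;1 0 0 0 0;1 0 0 0 0;1 0 0 0 0")

```text
time: 1.48
ee_pos: [0.3968, -0.2141, 0.2313]
tcp_rot: [180.0, 0.0, 85.3]
wrist_force: [-0.3, -0.2, 0.9]
opening: 0.0853
```

```bash
cat >> h.py <<'E'
import pickle
def snap(tag,n="wrist"):
    o=get_obs(); im=camera(n)
    cv2.imwrite(f"pics/{tag}_raw.png",im[:,:,::-1]); cv2.imwrite(f"pics/{tag}.png",cv2.resize(im[:,:,::-1],(800,600),interpolation=cv2.INTER_CUBIC))
    pickle.dump(o,open(f"pics/{tag}.pkl","wb")); return im,o
def load(tag): return cv2.imread(f"pics/{tag}_raw.png")[:,:,::-1],pickle.load(open(f"pics/{tag}.pkl","rb"))
E
python3 -c "
from h import *
im,o=snap('w1');print(o['ee_pos'],o['tcp_rot'])"
```

```text
[ 0.39684115 -0.21407497  0.2313172 ] [1.79997876e+02 4.30975901e-03 8.53238137e+01]
```

View pics/w1.png

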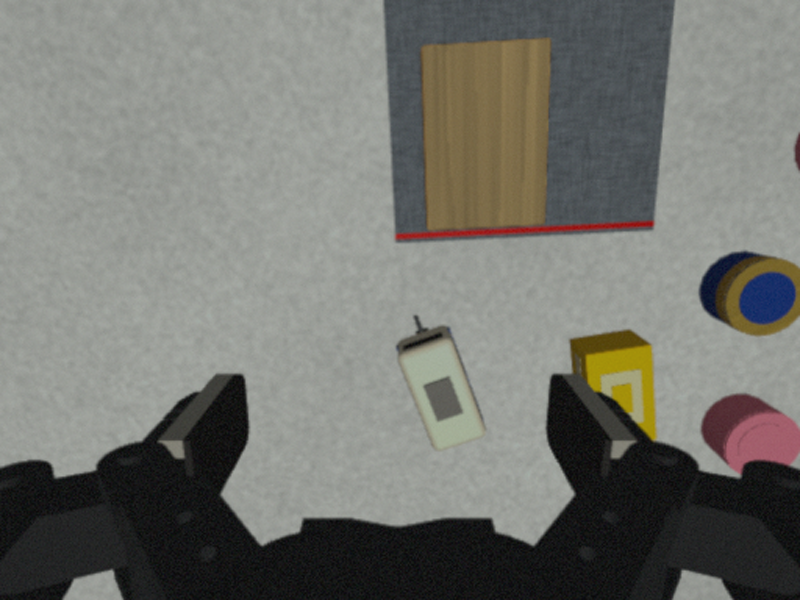

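The picture shows the oak plinth (485,135), caravan roof (440,390), tin (760,293) and the runner's red stripe end, y≈232. I'll measure these.

Run:
```python
from h import *
im,o=load('w1'); m=masks(im); H=cv2.cvtColor(im,cv2.COLOR_RGB2HSV).astype(int)
S=512/800
for k,z in [('oak',.019),('red',.004),('yellow',.036),('blue',.033)]:
    for c in comps(m[k],60): print(k,c.mean(0).round(),*rect(cast('wrist',c,z,o)))
# caravan roof
v=im.astype(int).min(2); x0,x1,y0,y1=[int(t*S) for t in (385,500,315,460)]
g=np.zeros(v.shape,bool); g[y0:y1,x0:x1]=True
print(np.percentile(v[y0:y1,x0:x1],[5,25,50,75,95]))
w=(H[...,1]>20)&(H[...,2]>165)&g
w=cv2.morphologyEx(w.astype(np.uint8),cv2.MORPH_OPEN,np.ones((3,3)))
for c in comps(w,100): print('roof',c.mean(0)/S,*rect(cast('wrist',cv2.convexHull(c).reshape(-1,2),.047,o)))
print(im[int(400*S),int(415*S)],im[int(400*S),int(380*S)])
# runner side edges
for k in [('oak')]:
  c=max(comps(m[k]),key=len); P=cast('wrist',c,.019,o)*1000
  a=cv2.approxPolyDP(cv2.convexHull(c),5,True).reshape(-1,2); print(cast('wrist',a,.019,o).round(4)*1000)
# tin circle: rim gold+blue
t=((H[...,0]>10)&(H[...,0]<26)&(H[...,1]>70)); t[:,:int(705*S)]=0; t[int(345*S):]=0; t[:int(240*S)]=0
for c in comps(t,40): print('tin', *rect(cast('wrist',c,.033,o)))
```

```text
oak [489. 190.] [ 659.  -266.8] [58.3 51.4] -82.8
oak [311.  85.] [ 462.6 -138.8] [119.6  83.7] 88.2
red [336. 147.] [ 491.3 -204.6] [187.2   3.7] -1.8
yellow [399. 253.] [ 553.9 -330.2] [23.1 13.6] -87.9
yellow [402. 244.] [ 553.  -329.5] [78.2 47.2] -84.4
yellow [490. 190.] [ 647.  -260.7] [53.9 48. ] -82.8
blue [491. 190.] [ 652.6 -262.3] [36.2 35.7] -84.5
blue [461. 178.] [ 619.  -247.2] [46.8 22.2] 65.5
[ 85.05 145.   151.   154.   158.  ]
roof [442.32700893 395.46130952] [ 421.6 -313.7] [75.6 34. ] -74.0
[140 138 126] [154 158 152]
[[ 505.   -80.7   19. ]
 [ 502.1 -198.2   19. ]
 [ 420.4 -197.    19. ]
 [ 422.8  -80.2   19. ]]
tin [ 645.4 -260.9] [59.3 55.7] -82.8
```

>>> play_rows(commands="1 70 200 -30 3;1 70 200 -30 3;1 70 200 -30 3;1 70 200 -30 3;1 70 200 -30 3;1 70 200 -30 3;1 70 200 -30 3;1 70 200 -30 3")

```text
time: 2.2
ee_pos: [0.4673, -0.0135, 0.2013]
tcp_rot: [-180.0, 0.0, 88.5]
wrist_force: [-0.1, -0.3, 0.2]
opening: 0.0855
```

```bash
python3 -c "
from h import *
im,o=snap('w2');print(o['ee_pos'],o['tcp_rot'])"
```

```text
[ 0.46727448 -0.01349837  0.20125531] [-1.79972486e+02  1.81250612e-02  8.84961115e+01]
```

View pics/w2.png

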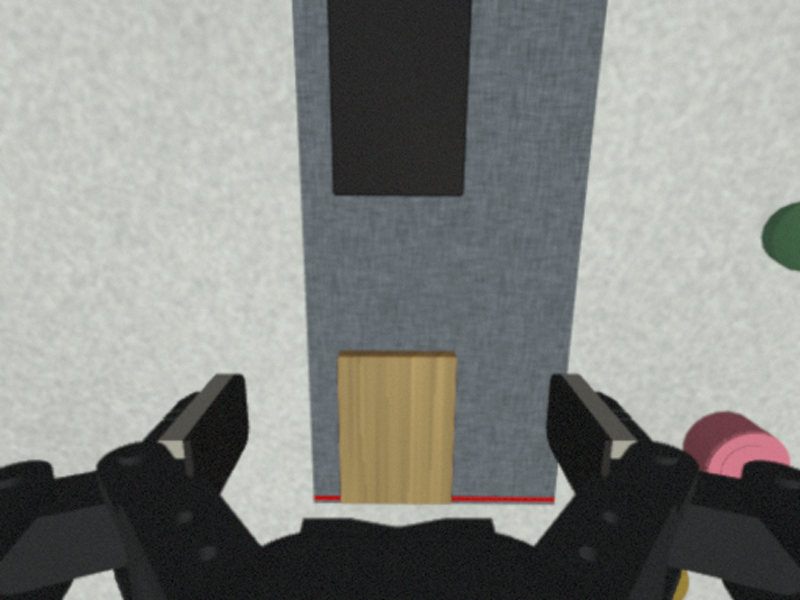

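This picture shows both plinths: the near edge of the black one at y≈192 and the oak one from y≈355 to 502.

Run:
```python
from h import *
im,o=load('w2'); m=masks(im); S=.64
H=cv2.cvtColor(im,cv2.COLOR_RGB2HSV).astype(int)
c=max(comps(m['oak']&(H[...,2]>140),200),key=lambda c:abs(cv2.contourArea(c)) if c[:,1].max()<350 else 0)
print('oak',c.min(0)/S,c.max(0)/S,*rect(cast('wrist',c,.019,o)))
b=(H[...,2]<60); b[int(250*S):]=0
g=H[...,2].astype(np.uint8)
c=max(comps(b,200),key=len); print('black',c.min(0)/S,c.max(0)/S)
P=cast('wrist',c,.019,o)*1000
# near edge and long edges by line fits
def fit(sel): 
    vx,vy,x,y=cv2.fitLine(P[sel][:,:2].astype(np.float32),cv2.DIST_HUBER,0,.01,.01).ravel(); a=np.degrees(np.arctan2(vy,vx)); return round((a+90)%180-90,2),round(x,1),round(y,1)
px=c[:,0]/S;py=c[:,1]/S
print('near',fit((py>188)&(px>345)&(px<455)),'L',fit((px<345)&(py>8)&(py<185)),'R',fit((px>455)&(py>8)&(py<185)))
print(cast('wrist',np.array([[567.5,460],[604,10]])*S,.004,o)*1000)
print(cast('wrist',np.array([[313,460],[294,10]])*S,.004,o)*1000)
for z in [0.004]: print('runner grey edges width check')
for c in comps(m['red'],10): print(c.mean(0)/S,*rect(cast('wrist',c,.004,o)))
```

```text
oak [337.5  356.25] [454.6875 503.125 ] [ 462.8 -137.9] [118.9  82.7] 88.3
black [328.125   0.   ] [470.3125 193.75  ]
near (np.float32(-1.47), np.float32(478.5), np.float32(32.0)) L (np.float32(88.25), np.float32(430.1), np.float32(105.6)) R (np.float32(88.09), np.float32(511.4), np.float32(87.7))
[[ 594.39290097 -173.43195837    4.        ]
 [ 595.94135183  136.26763435    4.        ]]
[[ 398.40101999 -168.61280575    4.        ]
 [ 408.79641556  141.46397406    4.        ]]
runner grey edges width check
[501.95610687 498.44942748] [ 545.2 -206.7] [79.9  2.9] -1.2
[326.94128788 496.92234848] [ 406.9 -201.7] [19.7  2.8] -1.7
```

>>> play_rows(commands="1 173 280 -30 -6;1 173 280 -30 -6;1 173 280 -30 -6;1 173 280 -30 -6;1 173 280 -30 -6;1 173 280 -30 -6;1 173 280 -30 -6;1 173 280 -30 -6;1 173 280 -30 -6;1 173 280 -30 -6")

```text
time: 3.08
ee_pos: [0.6414, 0.2662, 0.1688]
tcp_rot: [-179.8, 0.1, 82.4]
wrist_force: [-0.3, -1.1, 1.1]
opening: 0.0857
```

Run:
```python
from h import *
im,o=snap('w3');print(o['ee_pos'],o['tcp_rot']); m=masks(im)
for c in comps(m['teal'],100): print(c.mean(0)/.64,*rect(cast('wrist',c,.032,o)))
```

```text
[0.64143382 0.26619515 0.16880361] [-1.79837937e+02  1.04686547e-01  8.24353798e+01]
[398.07242991 239.52492212] [644.3 286.4] [93.8 50.5] 82.9
```

View pics/w3.png

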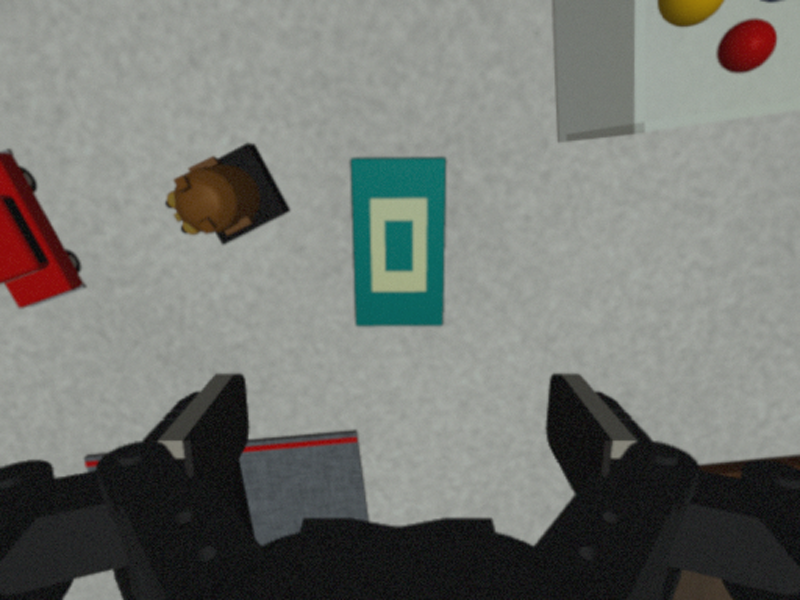

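>>> play_rows(commands="1 3 20 -110 0.5;1 3 20 -110 0.5;1 3 20 -110 0.5;1 3 20 -110 0.5;1 3 20 -110 0.5;1 3 20 -110 0.5")

```text
time: 3.63
ee_pos: [0.6445, 0.2857, 0.0649]
tcp_rot: [179.8, -0.1, 82.9]
wrist_force: [0.1, 0.0, 0.2]
opening: 0.0854
```

>>> play_rows(commands="1 0 1 -30 0;1 0 1 -57 0;1 0 1 -57 0;1 0 1 -57 0;0.3 0 1 -57 0;0.3 0 1 -57 0;0.3 0 1 -57 0;0.3 0 1 -57 0;0.3 0 1 -57 0;0.3 0 1 -57 0")

```text
time: 4.47
ee_pos: [0.6447, 0.2883, 0.007]
tcp_rot: [179.8, -0.1, 83.0]
wrist_force: [0.1, -1.1, 6.8]
opening: 0.0513
```

>>> play_rows(commands="0.3 0 0 0 0;0.3 0 0 0 0;0.3 0 0 0 0;0.3 0 0 30 0;0.3 0 0 60 0;0.3 0 0 80 0;0.3 0 0 80 0;0.3 0 0 80 0")

```text
time: 5.13
ee_pos: [0.6444, 0.2883, 0.0866]
tcp_rot: [179.8, -0.1, 83.0]
wrist_force: [0.1, 0.5, -1.4]
opening: 0.0512
```

>>> play_rows(commands="0.3 -182 -425 10 5.2;0.3 -182 -425 10 5.2;0.3 -182 -425 10 5.2;0.3 -182 -425 10 5.2;0.3 -182 -425 10 5.2;0.3 -182 -425 10 5.2;0.3 -182 -425 10 5.2;0.3 -182 -425 10 5.2;0.3 -182 -425 10 5.2;0.3 -182 -425 10 5.2")

```text
time: 5.97
ee_pos: [0.4777, -0.0964, 0.0922]
tcp_rot: [-179.9, -0.0, 88.2]
wrist_force: [0.5, -0.8, -1.2]
opening: 0.0512
```

>>> play_rows(commands="0.3 0 0 0 0;0.3 0 0 0 0;0.3 0 0 0 0;0.3 0 0 0 0;0.3 0 0 0 0")

```text
time: 6.38
ee_pos: [0.4797, -0.0939, 0.0928]
tcp_rot: [-180.0, -0.0, 88.3]
wrist_force: [0.9, 0.0, -1.1]
opening: 0.0512
```

>>> play_rows(commands="0.3 -17 -42.5 0 0;0.3 -17 -42.5 0 0;0.3 -17 -42.5 0 0;0.3 -17 -42.5 -40 0;0.3 -17 -42.5 -50 0;0.3 -17 -42.5 -50 0;0.3 -17 -42.5 -50 0;0.3 -17 -42.5 -50 0")

```text
time: 7.05
ee_pos: [0.4632, -0.1371, 0.0445]
tcp_rot: [179.9, 0.0, 88.2]
wrist_force: [-0.1, -0.4, -0.4]
opening: 0.0512
```

```bash
python3 -c "
from h import *
im,o=snap('w4');print(o['ee_pos'],o['tcp_rot'])"
```

```text
[ 0.46318108 -0.1371216   0.04454394] [1.79943710e+02 1.10423405e-02 8.82229003e+01]
```

View pics/w4.png

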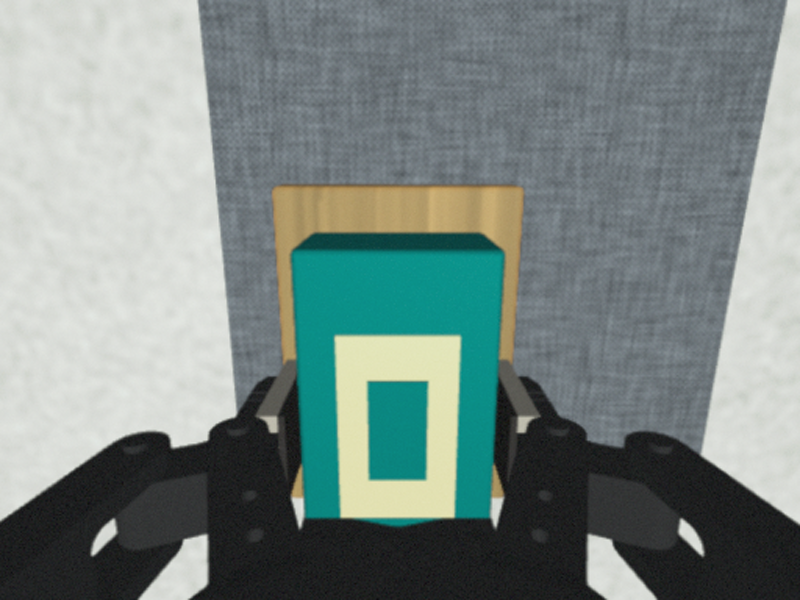

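Box held over the oak plinth: plinth front corners (274,186) and (523,186), box front corners (291,251) and (504,249). I'll compare these.

Run:
```python
from h import *
im,o=load('w4');S=.64
a=cast('wrist',np.array([[274,186],[523,186]])*S,.019,o)*1000
b=cast('wrist',np.array([[291.5,251],[504,249.5]])*S,.0695,o)*1000
R=Ro.from_euler('z',-1.8,degrees=True).as_matrix()
for p in (a,b): print(p.round(1),np.linalg.norm(p[1]-p[0]),(p.mean(0)@R).round(1))
```

```text
[[424.4 -77.8  19. ]
 [506.  -80.3  19. ]] 81.58698533506755 [467.4 -64.4  19. ]
[[439.2 -90.9  69.5]
 [489.5 -92.1  69.5]] 50.396108917468354 [467.  -76.9  69.5]
```

>>> play_rows(commands="0.3 0.3 0.3 -10 0;0.3 0.3 0.3 -15 0;0.3 0.3 0.3 -18 0;0.3 0.3 0.3 -18 0;0.3 0.3 0.3 -18 0;0.3 0.3 0.3 -18 0")

```text
time: 7.6
ee_pos: [0.4627, -0.1371, 0.0259]
tcp_rot: [180.0, -0.0, 88.2]
wrist_force: [-2.1, 2.0, 7.0]
opening: 0.051
```

>>> play_rows(commands="0.9 0 0 0 0;0.9 0 0 0 0;0.9 0 0 0 0;0.9 0 0 0 0;1 0 0 30 0;1 0 0 70 0;1 0 0 110 0;1 0 0 125 0;1 0 0 125 0;1 0 0 125 0")

```text
time: 8.43
ee_pos: [0.4633, -0.1374, 0.151]
tcp_rot: [179.9, 0.0, 88.2]
wrist_force: [-0.2, 0.2, -0.2]
opening: 0.0857
```

Run:
```python
from h import *
im,o=snap('w5');print(o['ee_pos'],o['tcp_rot']); m=masks(im)
for k,z in (('teal',.051),('oak',.019)):
  for c in comps(m[k],300): print(k,c.mean(0)/.64,*rect(cast('wrist',c,z,o)))
```

```text
[ 0.46328628 -0.13739662  0.15096039] [1.79904434e+02 2.55513796e-02 8.81695589e+01]
teal [394.97799296 292.72887324] [ 462.3 -137.6] [95.1 50.4] 88.1
oak [529.14907095 511.2964527 ] [ 546.4 -292.3] [45.4 28.9] 5.4
oak [726.44974227 449.46842784] [ 662.9 -248.7] [44.  16.9] 0.7
oak [395.66824777 262.7859933 ] [ 462.8 -137.9] [118.5  83.2] 88.1
```

View pics/w5.png

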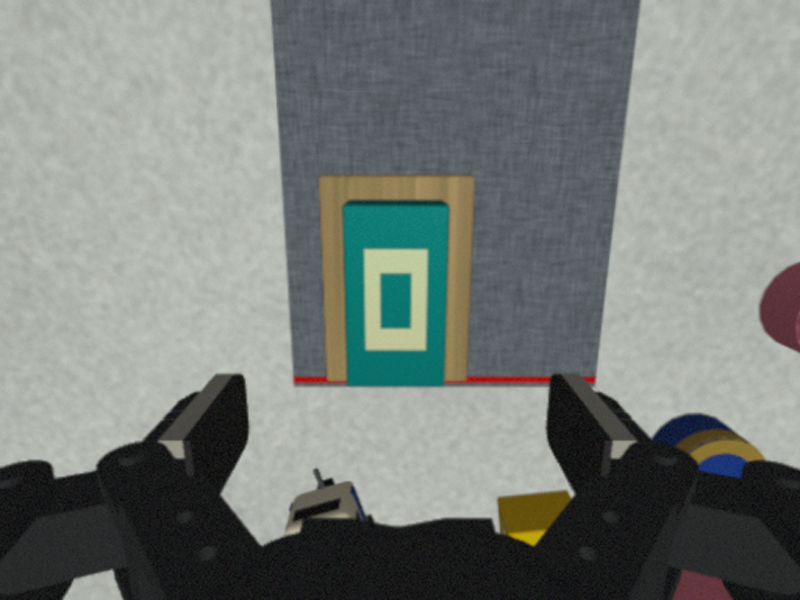

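Box placed, centred within 0.5 mm, with its front edge 12.5 mm inside the plinth. Now the car.

>>> play_rows(commands="1 -38 425 25 12.5;1 -38 425 25 12.5;1 -38 425 25 12.5;1 -38 425 25 12.5;1 -38 425 25 12.5;1 -38 425 25 12.5;1 -38 425 25 12.5;1 -38 425 25 12.5;1 -38 425 25 12.5;1 -38 425 25 12.5")

```text
time: 9.32
ee_pos: [0.4244, 0.2788, 0.173]
tcp_rot: [-179.9, 0.1, 100.7]
wrist_force: [1.2, -0.7, -0.2]
opening: 0.0856
```

>>> play_rows(commands="1 0 20 0 0;1 0 20 0 0;1 0 20 0 0;1 0 20 0 0")

```text
time: 9.65
ee_pos: [0.4252, 0.2964, 0.1733]
tcp_rot: [-179.9, 0.1, 100.7]
wrist_force: [0.6, -0.7, 0.4]
opening: 0.0858
```

Run:
```python
from h import *
im,o=snap('w6');print(o['ee_pos'],o['tcp_rot']); m=masks(im)
for k,z in (('red',.021),):
  for c in comps(m[k],300): print(k,c.mean(0)/.64,*rect(cast('wrist',c,z,o)))
```

```text
[0.42524861 0.29642227 0.17326099] [-1.79872697e+02  7.04543977e-02  1.00685255e+02]
red [453.91149329 475.51908557] [489.8 166.5] [160.9   3.8] -1.9
red [398.47560976 229.95426829] [421.  320.8] [82.  34.3] -77.6
```

View pics/w6.png

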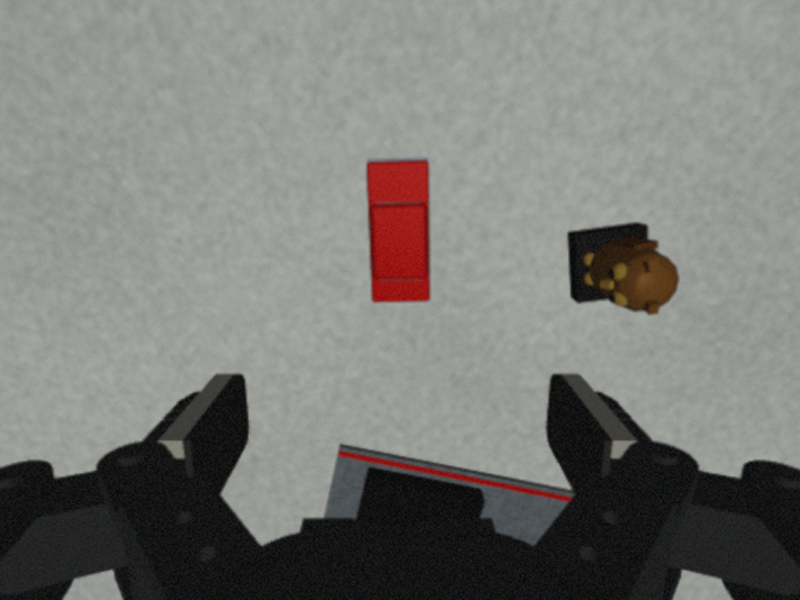

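Run:
```python
from h import *
im,o=load('w6')
a=np.array([[367,161],[429,160],[430,301],[373,301.]])*.64
P=cast('wrist',a,.021,o)*1000; print(P.round(1),P.mean(0))
for i,j in ((0,3),(1,2),(0,1),(3,2)): d=P[i]-P[j]; print(np.degrees(np.arctan2(d[1],d[0])),np.linalg.norm(d))
c=[c for c in comps(masks(im)['red'],300) if c[:,1].max()<220][0]; P=cast('wrist',c,.021,o)*1000
for lo,hi in ((0,376),(424,800)):
  s=(c[:,0]/.64>lo)&(c[:,0]/.64<hi)&(c[:,1]/.64>170)&(c[:,1]/.64<290)
  v=cv2.fitLine(P[s][:,:2].astype(np.float32),cv2.DIST_HUBER,0,.01,.01).ravel(); print(np.degrees(np.arctan2(v[1],v[0])),v[2:],s.sum())
```

```text
[[395.8 357.8  21. ]
 [430.3 364.9  21. ]
 [447.8 283.5  21. ]
 [413.4 277.   21. ]] [421.8078931  320.81255775  21.        ]
102.34666825432491 82.70147642274884
102.1450537283731 83.22986918787036
-168.38833542274355 35.218591012543286
-169.2601755511052 34.936559446796224
-77.88342 [405.27322 315.38763] 77
-78.35211 [435.48047 332.74124] 77
```

>>> play_rows(commands="1 -4 24 -110 1.3;1 -4 24 -110 1.3;1 -4 24 -110 1.3;1 -4 24 -110 1.3;1 -4 24 -110 1.3;1 -4 24 -110 1.3")

```text
time: 10.2
ee_pos: [0.4226, 0.3207, 0.0668]
tcp_rot: [179.9, -0.0, 101.9]
wrist_force: [-0.4, 0.6, 0.1]
opening: 0.0853
```

>>> play_rows(commands="1 -1 0 -30 0;1 -1 0 -62 0;1 -1 0 -62 0;1 -1 0 -62 0;0 -1 0 -62 0;0 -1 0 -62 0;0 -1 0 -62 0;0 -1 0 -62 0;0 -1 0 -62 0;0 -1 0 -62 0")

```text
time: 11.03
ee_pos: [0.4216, 0.3216, 0.0042]
tcp_rot: [179.9, -0.0, 102.0]
wrist_force: [-0.4, -0.1, 5.9]
opening: 0.035
```

>>> play_rows(commands="0 0 0 0 0;0 0 0 0 0;0 0 0 0 0;0 0 0 30 0;0 0 0 70 0;0 0 0 110 0;0 0 0 110 0;0 0 0 110 0")

```text
time: 11.7
ee_pos: [0.4219, 0.3221, 0.1156]
tcp_rot: [179.7, -0.1, 102.0]
wrist_force: [-0.4, 0.3, -2.2]
opening: 0.0349
```

```bash
python3 -c "
from h import *
im,o=snap('w7');print(o['ee_pos'],o['tcp_rot'])"
```

```text
[0.42192417 0.32205036 0.11562993] [ 1.79732038e+02 -1.28166694e-01  1.01979352e+02]
```

View pics/w7.png

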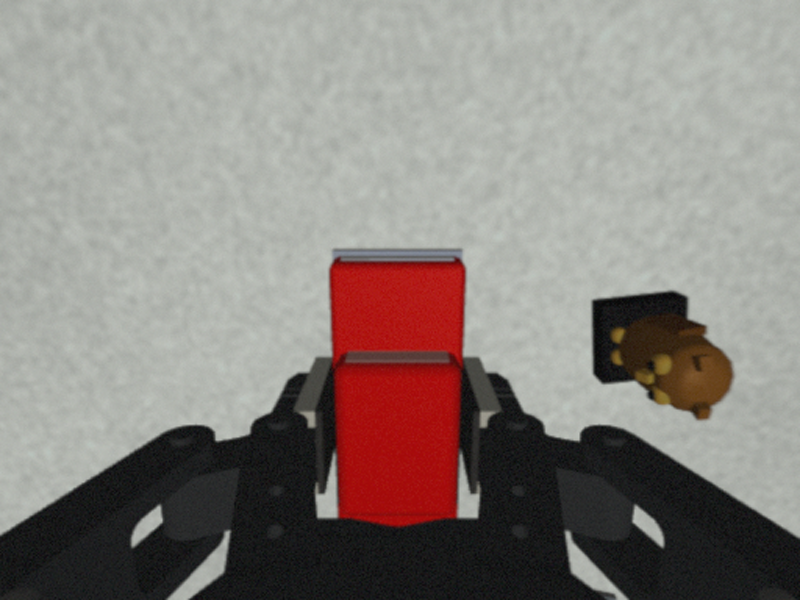

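Car is held level, with its front edge at y≈260. I'll carry it to the box.

>>> play_rows(commands="0 40 -400 0 -13.8;0 40 -400 0 -13.8;0 40 -400 0 -13.8;0 40 -400 0 -13.8;0 40 -400 0 -13.8;0 40 -400 0 -13.8;0 40 -400 0 -13.8;0 40 -400 0 -13.8;0 40 -400 0 -13.8;0 40 -400 0 -13.8")

```text
time: 12.58
ee_pos: [0.4597, -0.082, 0.111]
tcp_rot: [-179.9, 0.0, 88.1]
wrist_force: [0.4, -0.4, -1.0]
opening: 0.035
```

>>> play_rows(commands="0 0.5 -59 0 0;0 0.5 -59 0 0;0 0.5 -59 0 0;0 0.5 -59 -30 0;0 0.5 -59 -40 0;0 0.5 -59 -40 0;0 0.5 -59 -40 0;0 0.5 -59 -40 0")

```text
time: 13.25
ee_pos: [0.4614, -0.1374, 0.0733]
tcp_rot: [180.0, -0.0, 88.2]
wrist_force: [1.0, 0.0, -1.4]
opening: 0.0353
```

```bash
python3 -c "
from h import *
im,o=snap('w8');print(o['ee_pos'],o['tcp_rot'])"
```

```text
[ 0.46140036 -0.13740263  0.07327155] [ 1.79990003e+02 -3.26386181e-04  8.82270729e+01]
```

View pics/w8.png

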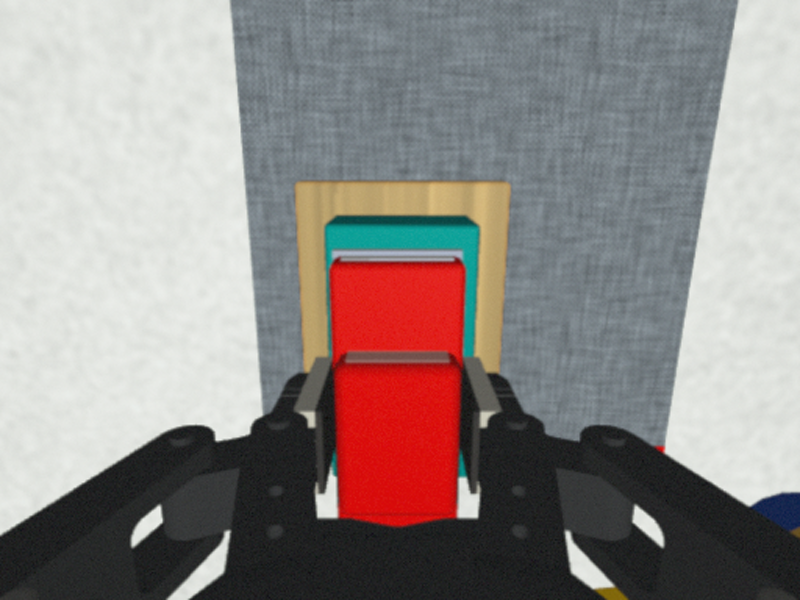

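Run:
```python
from h import *
im,o=load('w8');S=.64
R=Ro.from_euler('z',-1.8,degrees=True).as_matrix()
for p,z in (([[326,225],[478,225]],.051),([[331,268],[465,268]],.089)):
  p=cast('wrist',np.array(p)*S,z,o)*1000; print(p.round(1),np.linalg.norm(p[1]-p[0]),(p.mean(0)@R).round(1))
```

```text
[[439.2 -90.9  51. ]
 [489.1 -92.4  51. ]] 49.91047092695808 [466.8 -77.1  51. ]
[[445.2 -97.5  89. ]
 [479.8 -98.5  89. ]] 34.63465102757394 [465.3 -83.4  89. ]
```

>>> play_rows(commands="0 1.3 0.4 -9 0;0 1.3 0.4 -14 0;0 1.3 0.4 -17.3 0;0 1.3 0.4 -17.3 0;0 1.3 0.4 -17.3 0;0 1.3 0.4 -17.3 0")

```text
time: 13.8
ee_pos: [0.4625, -0.1374, 0.0553]
tcp_rot: [-180.0, -0.0, 88.2]
wrist_force: [0.8, 0.5, 0.4]
opening: 0.0353
```

>>> play_rows(commands="0.65 0 0 0 0;0.65 0 0 0 0;0.65 0 0 0 0;0.65 0 0 0 0;0.65 0 0 30 0;1 0 0 70 0;1 0 0 100 0;1 0 0 100 0;1 0 0 100 0;1 0 0 100 0")

```text
time: 14.63
ee_pos: [0.4625, -0.1375, 0.1549]
tcp_rot: [-180.0, -0.0, 88.2]
wrist_force: [0.6, -0.5, -1.2]
opening: 0.0855
```

Run:
```python
from h import *
im,o=snap('w9');print(o['ee_pos'],o['tcp_rot']); m=masks(im)
for k,z in (('teal',.051),('oak',.019),('red',.072)):
  for c in comps(m[k],300): print(k,c.mean(0)/.64,*rect(cast('wrist',c,z,o)))
```

```text
[ 0.46245948 -0.13751897  0.15491709] [-1.79984708e+02 -3.41187084e-03  8.81702098e+01]
teal [397.07892416 278.63481041] [ 462.4 -137.9] [94.8 50.5] 88.2
oak [526.87908497 508.46609477] [ 547.  -292.7] [46.3 29.4] 5.1
oak [725.55588942 446.84495192] [ 663.6 -249.7] [46.9 18.6] -1.2
oak [397.71978539 261.62697666] [ 462.9 -137.9] [118.2  83.3] 88.2
red [396.74003322 301.72861296] [ 462.2 -137.2] [81.6 34.6] 88.2
```

View pics/w9.png

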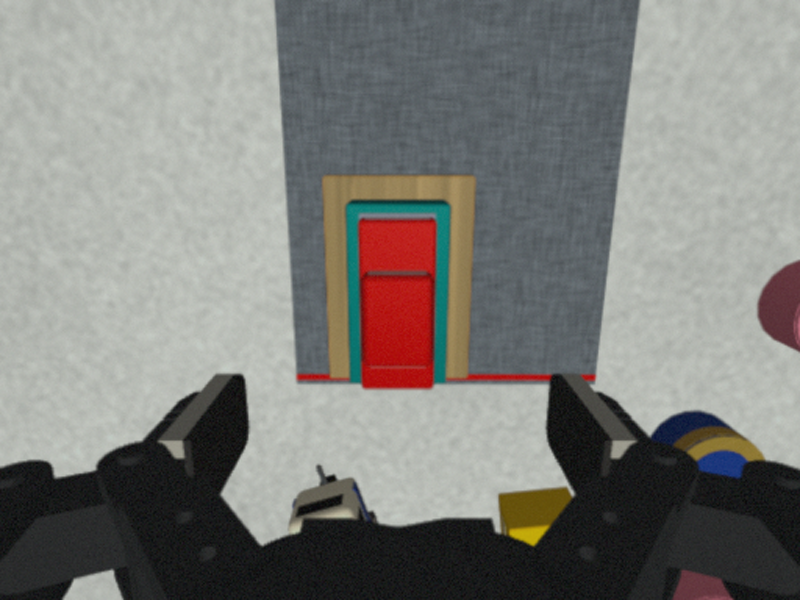

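Car centred on the box within about 0.7 mm. Next is the caravan.

>>> play_rows(commands="1 -35 -190 25 18;1 -35 -190 25 18;1 -35 -190 25 18;1 -35 -190 25 18;1 -35 -190 25 18;1 -35 -190 25 18;1 -35 -190 25 18;1 -35 -190 25 18")

```text
time: 15.35
ee_pos: [0.427, -0.3271, 0.179]
tcp_rot: [-179.9, -0.1, 106.1]
wrist_force: [-0.2, 0.7, -0.9]
opening: 0.0856
```

```bash
python3 -c "
from h import *
im,o=snap('w10');print(o['ee_pos'],o['tcp_rot'])"
```

```text
[ 0.42702838 -0.3270605   0.1790065 ] [-1.79929031e+02 -1.21960790e-01  1.06129815e+02]
```

View pics/w10.png

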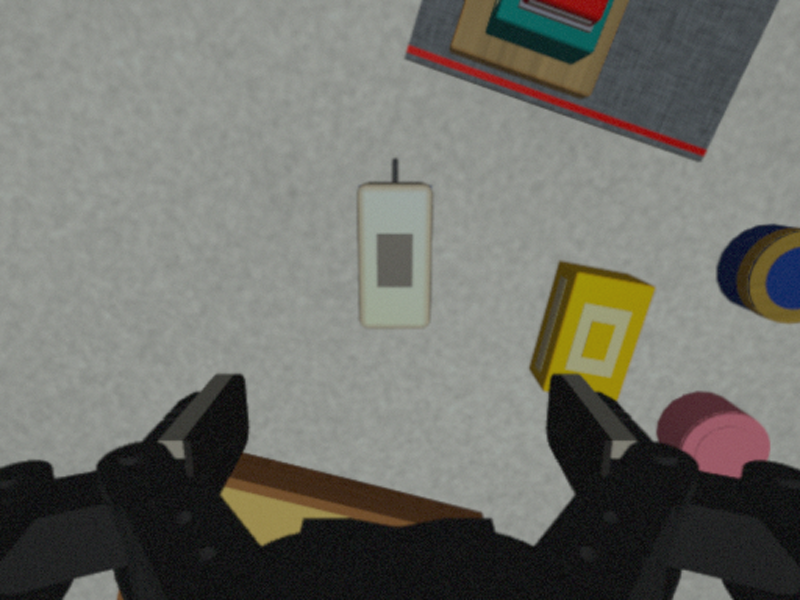

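Run:
```python
from h import *
im,o=load('w10')
a=np.array([[358,183],[433,183],[430.5,328],[360,328.]])*.64
P=cast('wrist',a,.045,o)*1000; print(P.round(1),P.mean(0))
for i,j in ((0,3),(1,2),(0,1),(3,2)): d=P[i]-P[j]; print(np.degrees(np.arctan2(d[1],d[0])),np.linalg.norm(d))
b=cast('wrist',np.array([[395,158]])*.64,.012,o)*1000; print(b)
```

```text
[[ 391.2 -280.3   45. ]
 [ 430.  -269.    45. ]
 [ 453.1 -348.2   45. ]
 [ 413.6 -359.6   45. ]] [ 421.97244645 -314.29366458   45.        ]
105.79826449476725 82.4636250155803
106.25680944315808 82.46447621583783
-163.82891372396355 40.46705312164048
-163.83240309614553 41.12701685271779
[[ 406.5607657  -262.10865732   12.        ]]
```

>>> play_rows(commands="1 -5 13 -100 0;1 -5 13 -100 0;1 -5 13 -100 0;1 -5 13 -100 0;1 -5 13 -100 0;1 -5 13 -100 0")

```text
time: 15.9
ee_pos: [0.4235, -0.3144, 0.0822]
tcp_rot: [179.9, 0.1, 106.2]
wrist_force: [-0.0, -0.5, 0.8]
opening: 0.0854
```

>>> play_rows(commands="1 -1 0 -40 0;1 -1 0 -72 0;1 -1 0 -72 0;1 -1 0 -72 0;0 -1 0 -72 0;0 -1 0 -72 0;0 -1 0 -72 0;0 -1 0 -72 0;0 -1 0 -72 0;0 -1 0 -72 0")

```text
time: 16.73
ee_pos: [0.4225, -0.3152, 0.0103]
tcp_rot: [179.9, 0.1, 106.2]
wrist_force: [-0.6, 0.1, 6.0]
opening: 0.0417
```

>>> play_rows(commands="0 0 0 0 0;0 0 0 0 0;0 0 0 0 0;0 0 0 30 0;0 0 0 70 0;0 0 0 110 0;0 0 0 130 0;0 0 0 130 0;0 0 0 130 0")

```text
time: 17.48
ee_pos: [0.4222, -0.315, 0.14]
tcp_rot: [179.9, 0.1, 106.2]
wrist_force: [-0.1, -0.3, -1.5]
opening: 0.0415
```

```bash
python3 -c "
from h import *
im,o=snap('w11');print(o['ee_pos'],o['tcp_rot'])"
```

```text
[ 0.42219445 -0.31501205  0.14003725] [1.79891173e+02 1.43748483e-01 1.06173636e+02]
```

View pics/w11.png

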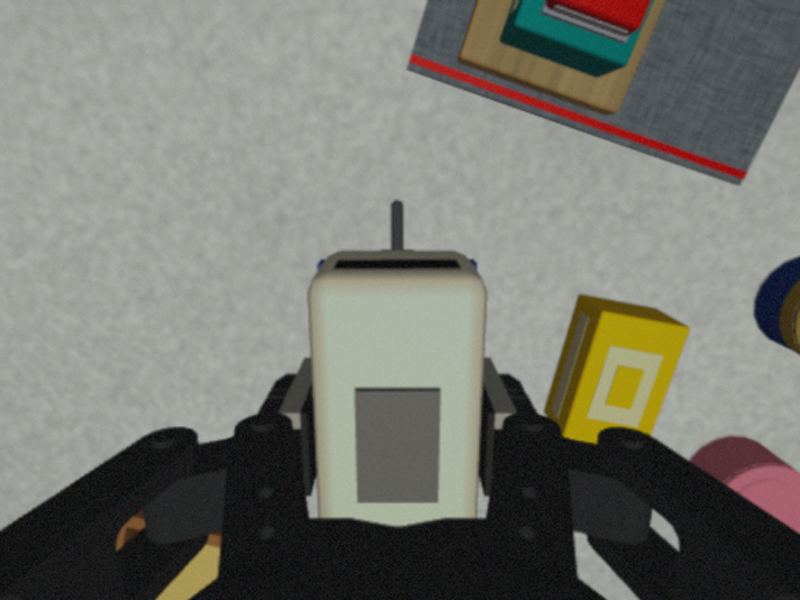

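>>> play_rows(commands="0 48 406 0 -18;0 48 406 0 -18;0 48 406 0 -18;0 48 406 0 -18;0 48 406 0 -18;0 48 406 0 -18;0 48 406 0 -18;0 48 406 0 -18;0 48 406 0 -18;0 48 406 0 -18")

```text
time: 18.37
ee_pos: [0.4684, 0.0935, 0.1367]
tcp_rot: [-179.9, 0.0, 88.2]
wrist_force: [1.1, -0.7, -0.9]
opening: 0.0414
```

>>> play_rows(commands="0 0 0 0 0;0 0 0 0 0;0 0 0 0 0;0 0 0 0 0")

```text
time: 18.7
ee_pos: [0.4691, 0.0905, 0.1375]
tcp_rot: [-179.9, 0.0, 88.1]
wrist_force: [-0.5, 0.2, -1.1]
opening: 0.0411
```

Lower to about 15 mm above the plinth and look.

>>> play_rows(commands="0 1 0.5 -40 0;0 1 0.5 -80 0;0 1 0.5 -93 0;0 1 0.5 -93 0;0 1 0.5 -93 0;0 1 0.5 -93 0;0 1 0.5 -93 0")

```text
time: 19.28
ee_pos: [0.4717, 0.0917, 0.0473]
tcp_rot: [179.8, -0.0, 88.1]
wrist_force: [0.5, 1.4, -0.4]
opening: 0.0416
```

```bash
python3 -c "
from h import *
im,o=snap('w12');print(o['ee_pos'],o['tcp_rot'])"
```

```text
[0.47169234 0.09170939 0.04726136] [ 1.79838683e+02 -3.59974234e-02  8.81202195e+01]
```

View pics/w12.png

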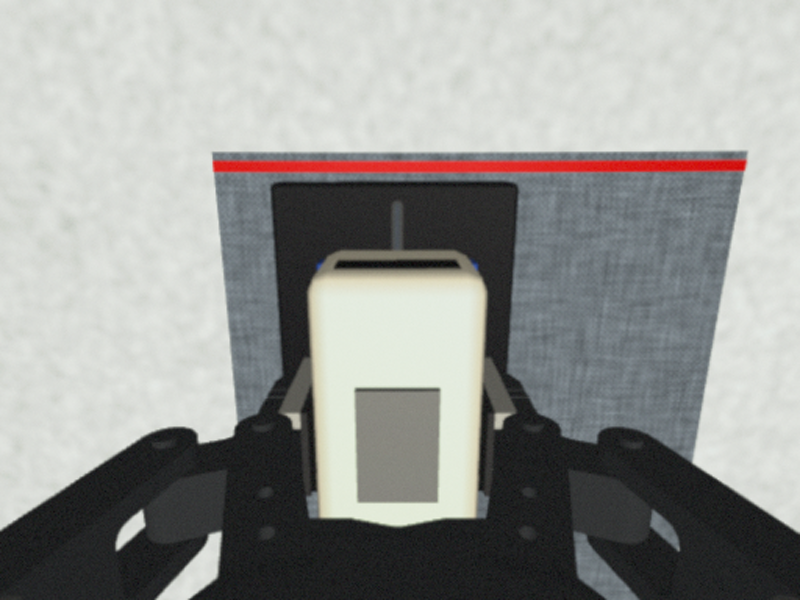

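Run:
```python
from h import *
im,o=load('w12');S=.64
R=Ro.from_euler('z',-1.8,degrees=True).as_matrix()
print('tcp',(o['ee_pos']*1000@R).round(1))
for p,z in (([[273,184],[517.5,184]],.019),([[309,295],[486,295]],.080),([[397,201],[397,201]],.049),([[213,152.5],[747,152.5]],.004)):
  p=cast('wrist',np.array(p)*S,z,o)*1000; print(p.round(1),np.linalg.norm(p[1]-p[0]),(p.mean(0)@R).round(1))
im,o=load('w2')
```

```text
tcp [468.6 106.5  47.3]
[[432.2 151.6  19. ]
 [513.5 149.   19. ]] 81.34786488661798 [467.9 165.1  19. ]
[[452.4 129.1  80. ]
 [492.6 127.8  80. ]] 40.17939631614813 [468.3 143.2  80. ]
[[473.1 147.1  49. ]
 [473.1 147.1  49. ]] 0.0 [468.3 161.9  49. ]
[[408.5 162.6   4. ]
 [597.5 156.1   4. ]] 189.11790500198444 [497.7 175.1   4. ]
```

>>> play_rows(commands="0 -0.5 -1.2 -9 0;0 -0.5 -1.2 -14 0;0 -0.5 -1.2 -17.3 0;0 -0.5 -1.2 -17.3 0;0 -0.5 -1.2 -17.3 0;0 -0.5 -1.2 -17.3 0")

```text
time: 19.83
ee_pos: [0.47, 0.0907, 0.0292]
tcp_rot: [180.0, 0.0, 88.2]
wrist_force: [-5.8, -1.5, 13.7]
opening: 0.0416
```

>>> play_rows(commands="0.8 0 0 0 0;0.8 0 0 0 0;0.8 0 0 0 0;0.8 0 0 0 0;1 0 0 30 0;1 0 0 70 0;1 0 -10 110 0;1 0 -20 140 0;1 0 -20 140 0;1 0 -20 140 0")

```text
time: 20.67
ee_pos: [0.471, 0.0706, 0.1698]
tcp_rot: [179.8, -0.0, 88.1]
wrist_force: [0.4, -0.8, -0.7]
opening: 0.0855
```

```bash
python3 -c "
from h import *
im,o=snap('w13');print(o['ee_pos'],o['tcp_rot'])"
```

```text
[0.47102724 0.07059274 0.16980405] [ 1.79808036e+02 -3.31422248e-02  8.81339037e+01]
```

View pics/w13.png

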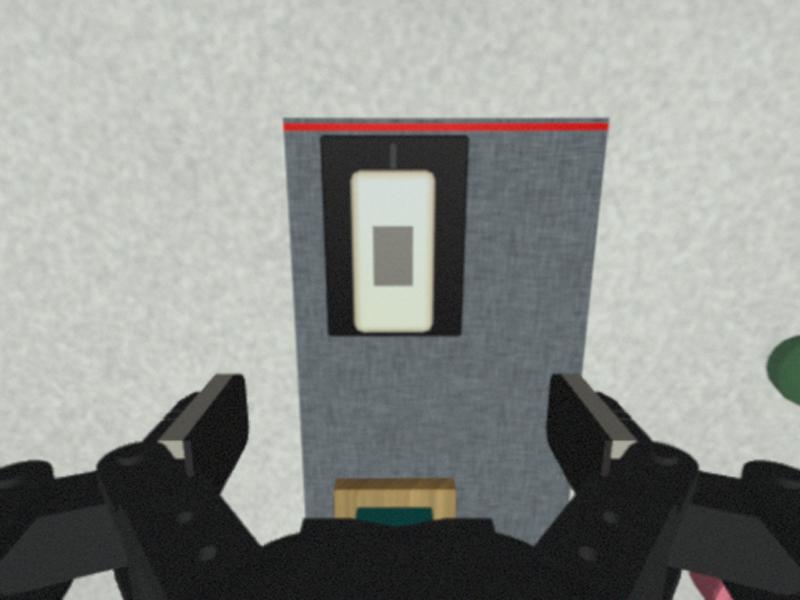

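Run:
```python
from h import *
im,o=load('w13');S=.64
R=Ro.from_euler('z',-1.8,degrees=True).as_matrix()
H=cv2.cvtColor(im,cv2.COLOR_RGB2HSV).astype(int);v=im.astype(int)
def rr(c,z):
  P=cast('wrist',c,z,o)*1000; print(*rect(P/1000), 'rf', ((P.min(0)+P.max(0))/2@R).round(1)[:2], (P@R).min(0).round(1)[:2],(P@R).max(0).round(1)[:2])
w=(v.min(2)>115); w[:int(150*S)]=0;w[int(345*S):]=0;w[:,:int(340*S)]=0;w[:,int(450*S):]=0
for c in comps(w,300): rr(c,.064)
b=(v.max(2)<70); b[:int(128*S)]=0;b[int(345*S):]=0;b[:,:int(310*S)]=0;b[:,int(475*S):]=0
for c in comps(b,300): rr(c,.019)
for c in comps(masks(im)['red'],50): rr(c,.004)
```

```text
[469.7  91.9] [81.  40.2] 88.3 rf [466.4 106.4] [446.4  66.1] [486.6 147.1]
[470.3  91.9] [118.1  83. ] 88.1 rf [467.3 106.2] [425.7  47.5] [508.8 165.6]
[502.4 155. ] [187.7   3.5] -1.8 rf [497.2 170.9] [403.4 168.9] [591.1 172.4]
```

Caravan centred on the black plinth: lengthwise offset is about 0 and sideways is 0.8 mm. Next the owl, from its base corners in w3 and w6.

Run:
```python
from h import *
for t,pts in (('w3',[[250,145],[222,243],[289,210]]),('w6',[[647,224],[576,301],[569,233]])):
    im,o=load(t); P=cast('wrist',np.array(pts)*.64,.014,o)*1000; print(P.round(1),P[:2].mean(0),np.linalg.norm(P[2]-P[0]),np.linalg.norm(P[2]-P[1]))
```

```text
[[567.9 350.8  14. ]
 [539.6 298.1  14. ]
 [582.9 312.1  14. ]] [553.78602789 324.41686507  14.        ] 41.47281036169881 45.51938778375882
[[566.3 352.7  14. ]
 [538.3 298.6  14. ]
 [522.3 339.   14. ]] [552.32979721 325.66204604  14.        ] 46.1360373583393 43.39036328872407
```

>>> play_rows(commands="1 65 249 25 -70;1 65 249 25 -70;1 65 249 25 -70;1 65 249 25 -70;1 65 249 25 -70;1 65 249 25 -70;1 65 249 25 -70;1 65 249 25 -70;1 65 249 25 -70;1 65 249 25 -70")

```text
time: 21.55
ee_pos: [0.5545, 0.2785, 0.1903]
tcp_rot: [-177.6, 0.3, 25.7]
wrist_force: [1.1, -0.1, 0.0]
opening: 0.0854
```

>>> play_rows(commands="1 0 0 0 0;1 0 0 0 0;1 0 0 0 0;1 0 0 0 0")

```text
time: 21.88
ee_pos: [0.5546, 0.2781, 0.1923]
tcp_rot: [-177.7, 0.2, 25.6]
wrist_force: [0.2, 0.3, -0.4]
opening: 0.0854
```

```bash
python3 -c "
from h import *
im,o=snap('w14');print(o['ee_pos'],o['tcp_rot'])"
```

```text
[0.55459746 0.27809892 0.19227568] [-1.77675465e+02  1.73313632e-01  2.56153437e+01]
```

View pics/w14.png

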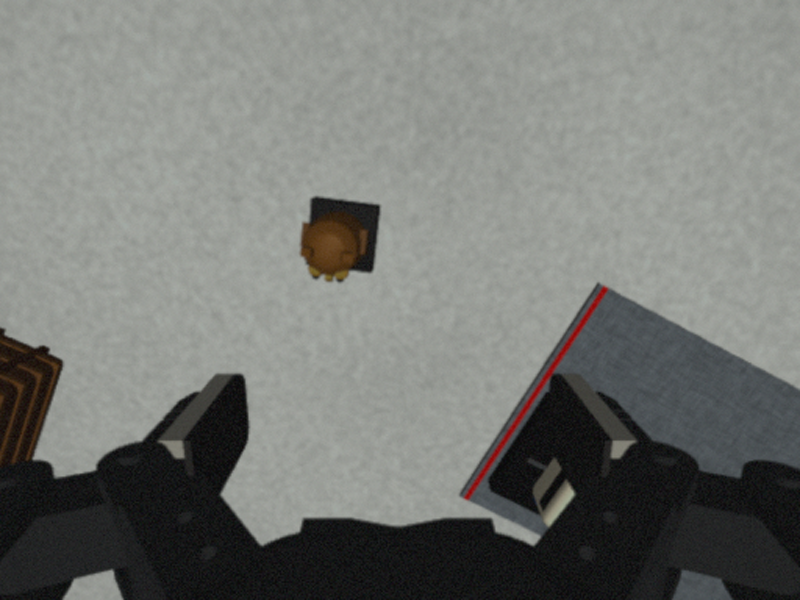

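>>> play_rows(commands="1 -18 42 0 -7.5;1 -18 42 0 -7.5;1 -18 42 0 -7.5;1 -18 42 0 -7.5;1 -18 42 0 -7.5")

```text
time: 22.35
ee_pos: [0.5641, 0.2536, 0.1932]
tcp_rot: [-175.9, 0.2, 22.4]
wrist_force: [0.8, 0.2, 0.2]
opening: 0.0855
```

```bash
python3 -c "
from h import *
im,o=snap('w15');print(o['ee_pos'],o['tcp_rot'],o['q'])"
```

```text
[0.56405663 0.25361664 0.19320715] [-1.75864040e+02  1.65972771e-01  2.23630360e+01] [ 22.30551255  14.07532018  16.08550651  92.18031861   4.13579155
 179.94232662]
```

View pics/w15.png

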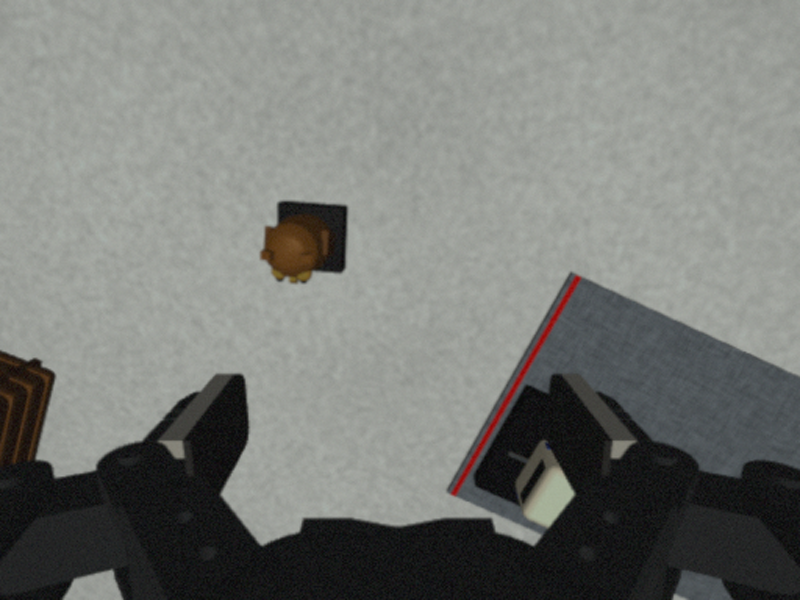

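Run:
```python
import cv2,numpy as np
f=lambda t,x,y:cv2.resize(cv2.imread(f"pics/{t}_raw.png")[y-40:y+40,x-40:x+40],(390,390),interpolation=cv2.INTER_CUBIC)
s=cv2.imread("pics/scene0_raw.png"); s=cv2.resize(s[110:150,345:385],(390,390),interpolation=cv2.INTER_CUBIC)
cv2.imwrite("pics/owl.png",np.hstack([f('w7',430,220),s]))
```

```text
(no output)
```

View pics/owl.png

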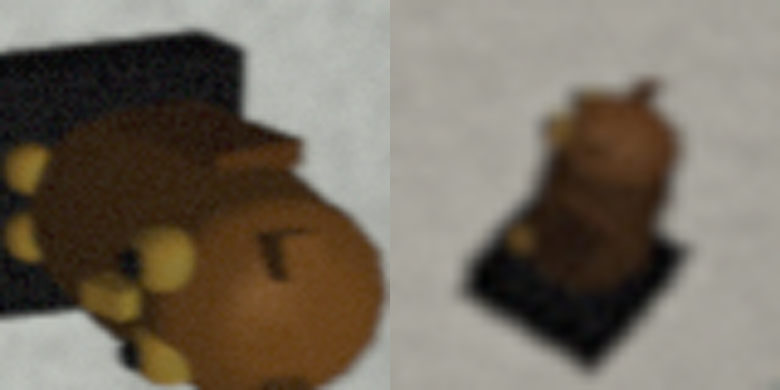

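>>> play_rows(commands="1 -18 57 0 40.6;1 -18 57 0 40.6;1 -18 57 0 40.6;1 -18 57 0 40.6;1 -18 57 0 40.6;1 -18 57 0 40.6;1 -18 57 0 40.6;1 -18 57 0 40.6;1 -18 57 0 40.6;1 -18 57 0 40.6")

```text
time: 23.23
ee_pos: [0.546, 0.3107, 0.1932]
tcp_rot: [-175.8, 0.2, 62.8]
wrist_force: [-0.4, -0.5, -0.6]
opening: 0.0853
```

```bash
python3 -c "
from h import *
im,o=snap('w16');print(o['ee_pos'],o['tcp_rot'],o['q'])"
```

```text
[0.54602492 0.31074348 0.19321328] [-1.75827791e+02  1.72730604e-01  6.28362692e+01] [ 28.13394807  18.10996418  21.01294139  95.42286744   3.33082894
 145.23069272]
```

View pics/w16.png

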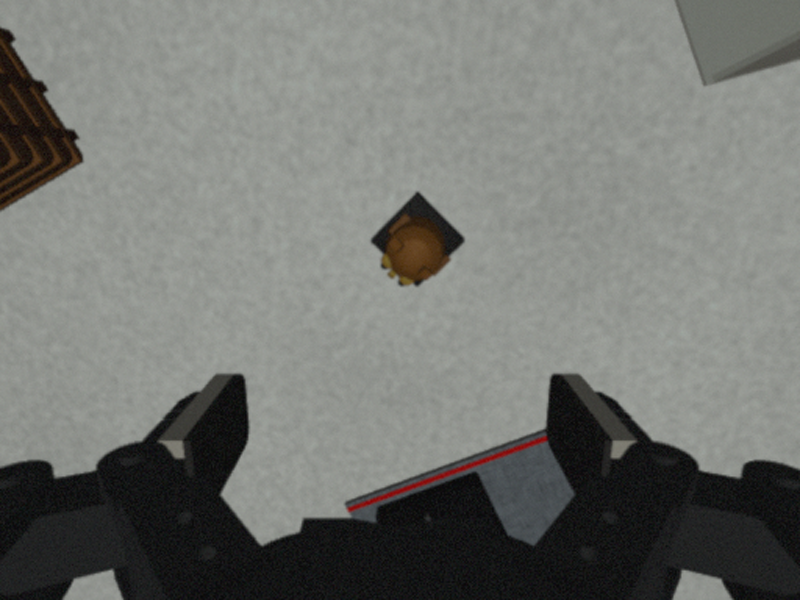

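The wrist met the last joint's range end (q6 = 180°), and this left a 4.2° tilt in the commanded pose. I'll turn to the opposite range end to undo it, keeping clear above the scene.

>>> play_rows(commands="1 0 0 10 71;1 0 0 10 71;1 0 0 10 71;1 0 0 10 71;1 0 0 10 71;1 0 0 10 71;1 0 0 10 71;1 0 0 10 71;1 0 0 10 71;1 0 0 10 71")

```text
time: 24.12
ee_pos: [0.5461, 0.3107, 0.2032]
tcp_rot: [-175.8, 0.2, 134.2]
wrist_force: [0.0, -0.7, -0.8]
opening: 0.0855
```

>>> play_rows(commands="1 0 0 0 71;1 0 0 0 71;1 0 0 0 71;1 0 0 0 71;1 0 0 0 71;1 0 0 0 71;1 0 0 0 71;1 0 0 0 71;1 0 0 0 71;1 0 0 0 71")

```text
time: 24.95
ee_pos: [0.546, 0.3107, 0.2032]
tcp_rot: [-175.8, 0.2, -154.8]
wrist_force: [0.3, -1.2, -0.6]
opening: 0.0853
```

>>> play_rows(commands="1 0 0 0 71;1 0 0 0 71;1 0 0 0 71;1 0 0 0 71;1 0 0 0 71;1 0 0 0 71;1 0 0 0 71;1 0 0 0 71;1 0 0 0 71;1 0 0 0 71")

```text
time: 25.78
ee_pos: [0.546, 0.3106, 0.2033]
tcp_rot: [-175.8, 0.2, -83.8]
wrist_force: [-0.5, -0.3, -0.7]
opening: 0.0855
```

>>> play_rows(commands="1 0 0 0 71;1 0 0 0 71;1 0 0 0 71;1 0 0 0 71;1 0 0 0 71;1 0 0 0 71;1 0 0 0 71;1 0 0 0 71;1 0 0 0 71;1 0 0 0 71")

```text
time: 26.62
ee_pos: [0.5461, 0.3106, 0.2033]
tcp_rot: [-175.8, 0.2, -12.8]
wrist_force: [1.5, 1.0, -0.8]
opening: 0.0854
```

```bash
python3 -c "
from h import *
o=get_obs();print(o['ee_pos'],o['tcp_rot'],o['q'],o['time'])"
```

```text
[0.5460567  0.31057659 0.20331311] [-1.75802002e+02  1.65964662e-01 -1.27667106e+01] [  28.14218718   12.64504105   15.48776099   90.21595547    3.27998934
 -139.00979909] 26.6167
```

>>> play_rows(commands="1 0 0 0 46;1 0 0 0 46;1 0 0 0 46;1 0 0 0 46;1 0 0 0 46;1 0 0 0 46;1 0 0 0 46;1 0 0 0 46;1 0 0 0 46")

```text
time: 27.37
ee_pos: [0.5333, 0.3325, 0.2031]
tcp_rot: [-176.9, 0.2, 30.4]
wrist_force: [-0.1, -0.5, -0.3]
opening: 0.0857
```

```bash
python3 -c "
from h import *
o=get_obs();print(o['ee_pos'],o['tcp_rot'],o['q'],o['time'])"
```

```text
[0.5333111  0.33249151 0.20314478] [-176.88767613    0.18999577   30.44179111] [  30.53040659   15.75015907   19.2490833    93.68410144    3.11261399
 -179.91125408] 27.3667
```

>>> play_rows(commands="1 0 0 0 10;1 0 0 0 10;1 0 0 0 10;1 0 0 0 10;1 0 0 0 10")

```text
time: 27.78
ee_pos: [0.5026, 0.3745, 0.2032]
tcp_rot: [-178.7, 0.3, 36.0]
wrist_force: [-0.8, -0.3, -0.7]
opening: 0.0856
```

>>> play_rows(commands="1 0 0 0 7;1 0 0 0 7;1 0 0 0 7;1 0 0 0 7;1 0 0 0 7")

```text
time: 28.2
ee_pos: [0.482, 0.3994, 0.2031]
tcp_rot: [179.8, 0.3, 39.7]
wrist_force: [0.0, -0.4, 0.7]
opening: 0.0856
```

```bash
python3 -c "
from h import *
o=get_obs();print(o['ee_pos'],o['tcp_rot'],o['q'],o['time'])"
```

```text
[0.48198051 0.39936981 0.20313152] [179.8274904    0.30212869  39.66594106] [ 3.97236065e+01  1.55435223e+01  1.90417277e+01  9.38005076e+01
 -1.72205438e-01 -1.79942335e+02] 28.2
```

Tilt is cancelled (roll 179.8°). I'll turn back to mid-range with the jaws at the diagonal of the owl's base, clear of its face and wings.

>>> play_rows(commands="1 0 0 0 -71;1 0 0 0 -71;1 0 0 0 -71;1 0 0 0 -71;1 0 0 0 -71;1 0 0 0 -71;1 0 0 0 -71;1 0 0 0 -71;1 0 0 0 -71;1 0 0 0 -71")

```text
time: 29.03
ee_pos: [0.482, 0.3993, 0.2031]
tcp_rot: [179.8, 0.3, -31.7]
wrist_force: [0.3, 0.6, -0.5]
opening: 0.0854
```

>>> play_rows(commands="1 78 -61 -10 -85.7;1 78 -61 -10 -85.7;1 78 -61 -10 -85.7;1 78 -61 -10 -85.7;1 78 -61 -10 -85.7;1 78 -61 -10 -85.7;1 78 -61 -10 -85.7;1 78 -61 -10 -85.7;1 78 -61 -10 -85.7;1 78 -61 -10 -85.7")

```text
time: 29.87
ee_pos: [0.5599, 0.3382, 0.1931]
tcp_rot: [179.8, 0.3, -103.3]
wrist_force: [-0.8, 0.2, -0.1]
opening: 0.0852
```

>>> play_rows(commands="1 0 0 0 -14;1 0 0 0 -14;1 0 0 0 -14;1 0 0 0 -14")

```text
time: 30.2
ee_pos: [0.5597, 0.3385, 0.1931]
tcp_rot: [179.8, 0.3, -116.7]
wrist_force: [0.7, -0.7, -0.8]
opening: 0.0854
```

```bash
python3 -c "
from h import *
im,o=snap('w17');print(o['ee_pos'],o['tcp_rot'],o['q'])"
```

```text
[0.55971975 0.33849066 0.19309715] [ 179.82405171    0.30741251 -116.70773196] [ 31.02713542  19.02125368  22.24630574  93.05903556   0.31288777
 -32.26515133]
```

View pics/w17.png

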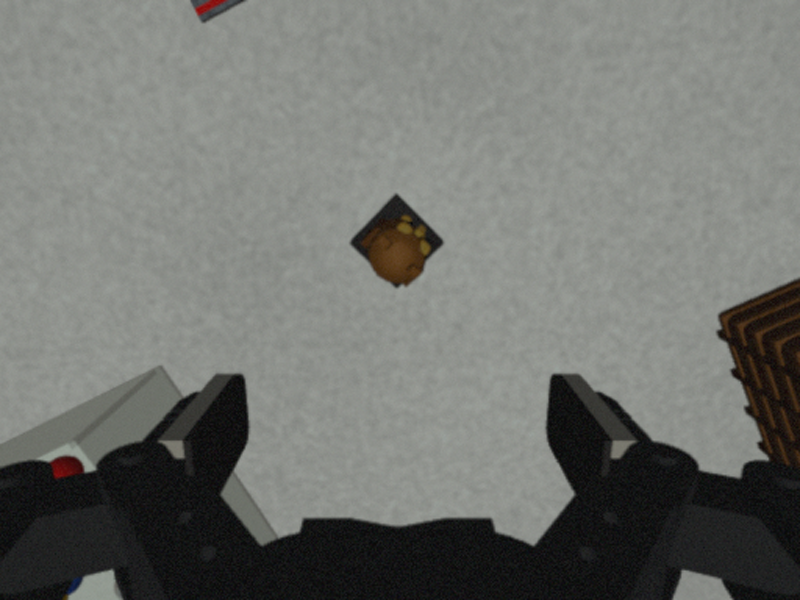

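Run:
```python
from h import *
im,o=load('w17')
P=cast('wrist',np.array([[396.5,193],[443.5,242],[398.5,288.5],[350,242]])*.64,.014,o)*1000; print(P.round(1),P.mean(0),P[[1,3]].mean(0),P[[0,2]].mean(0))
for i in range(4): d=P[(i+1)%4]-P[i]; print(np.linalg.norm(d),np.degrees(np.arctan2(d[1],d[0])))
```

```text
[[538.6 297.3  14. ]
 [525.3 338.7  14. ]
 [565.3 353.5  14. ]
 [579.4 311.6  14. ]] [552.16094113 325.27072847  14.        ] [552.3810063 325.1555061  14.       ] [551.94087596 325.38595085  14.        ]
43.51754178572392 107.70349732327216
42.60374616876141 20.225601187344644
44.229799072593586 -71.3917217862108
43.2766636708086 -160.74991551638357
```

>>> play_rows(commands="1 -7.5 -13.2 -40 0;1 -7.5 -13.2 -75 0;1 -7.5 -13.2 -75 0;1 -7.5 -13.2 -110 0;1 -7.5 -13.2 -140 0;1 -7.5 -13.2 -170 0;1 -7.5 -13.2 -170 0;1 -7.5 -13.2 -170 0")

```text
time: 30.92
ee_pos: [0.5515, 0.3259, 0.0235]
tcp_rot: [179.8, 0.2, -116.8]
wrist_force: [0.7, -0.6, 0.8]
opening: 0.0853
```

>>> play_rows(commands="0 0 0 0 0;0 0 0 0 0;0 0 0 0 0;0 0 0 0 0;0 0 0 0 0;0 0 0 0 0;0 0 0 0 0;0 0 0 0 0;0 0 0 0 0", force=40)

```text
time: 31.67
ee_pos: [0.5525, 0.3265, 0.025]
tcp_rot: [179.9, 0.4, -116.8]
wrist_force: [-0.4, -0.0, 5.0]
opening: 0.0338
```

```bash
python3 -c "
from h import *
im,o=snap('w18');print(o['ee_pos'],o['tcp_rot'],o['opening'])"
```

```text
[0.55250372 0.32646461 0.02501423] [ 179.90502931    0.43010166 -116.84127018] 0.03377104819506325
```

View pics/w18.png

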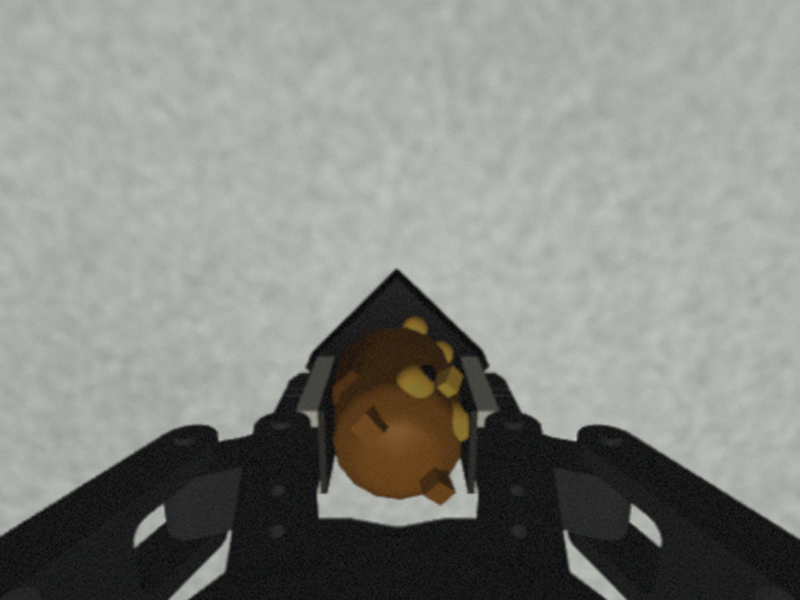

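Owl gripped diagonally between face and wing at opening 33.8 mm. I'll lift and carry it.

>>> play_rows(commands="0 0 0 40 0;0 0 0 80 0;0 0 0 110 0;0 -20 -60 110 -20.4;0 -20 -60 110 -20.4;0 -40 -150 110 -20.4;0 -40 -150 110 -20.4;0 -60 -230 110 -20.4;0 -60 -230 110 -20.4;0 -85 -290 110 -20.4", force=60)

```text
time: 32.55
ee_pos: [0.4778, 0.0634, 0.1333]
tcp_rot: [179.9, 0.3, -137.2]
wrist_force: [0.1, -0.2, -2.0]
opening: 0.0332
```

```bash
python3 -c "
from h import *
o=get_obs();print(o['ee_pos'],o['tcp_rot'],o['opening'],o['wrist_force'])"
```

```text
[0.47779827 0.06335131 0.13333257] [ 179.86007836    0.33614868 -137.22787986] 0.03321256857449899 [ 0.08537828 -0.18343299 -1.96963068]
```

>>> play_rows(commands="0 -6 -60 0 0;0 -6 -60 0 0;0 -6 -60 0 0;0 -6 -60 0 0;0 -6 -60 0 0;0 -6 -60 0 0")

```text
time: 33.05
ee_pos: [0.4724, 0.0059, 0.1331]
tcp_rot: [179.8, 0.3, -137.2]
wrist_force: [0.2, -0.1, -2.0]
opening: 0.0333
```

>>> play_rows(commands="0 -5 -28 0 0;0 -5 -28 -40 0;0 -5 -28 -80 0;0 -5 -28 -85 0;0 -5 -28 -85 0;0 -5 -28 -85 0;0 -5 -28 -85 0")

```text
time: 33.63
ee_pos: [0.4688, -0.0225, 0.0506]
tcp_rot: [179.9, 0.4, -137.2]
wrist_force: [0.6, -0.5, -2.2]
opening: 0.0331
```

```bash
python3 -c "
from h import *
im,o=snap('w19');print(o['ee_pos'],o['tcp_rot'],o['opening'],o['wrist_force'])"
```

```text
[ 0.46875033 -0.02247412  0.05056926] [ 179.94802399    0.42782586 -137.19032247] 0.033108004041460665 [ 0.64697615 -0.49020262 -2.15030354]
```

View pics/w19.png

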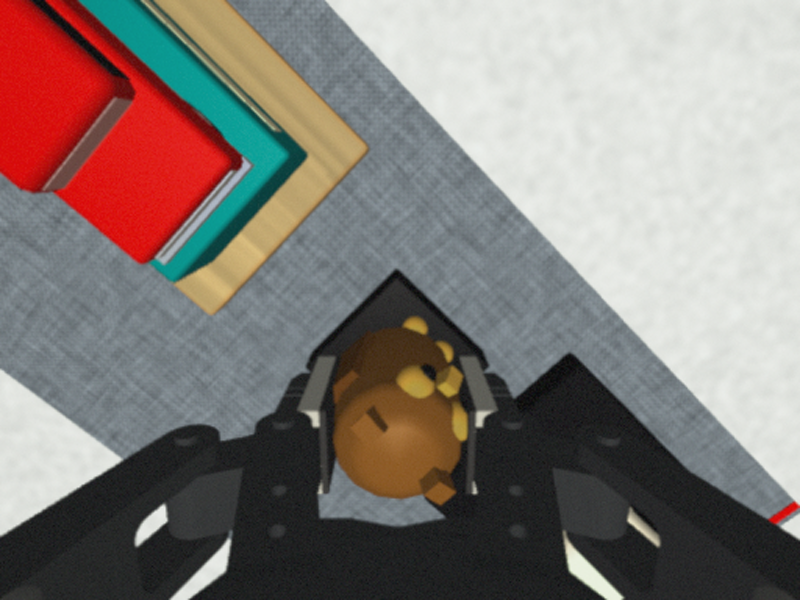

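>>> play_rows(commands="0 -1.2 0.2 -10 0;0 -1.2 0.2 -17 0;0 -1.2 0.2 -20.7 0;0 -1.2 0.2 -20.7 0;0 -1.2 0.2 -20.7 0;0 -1.2 0.2 -20.7 0")

```text
time: 34.18
ee_pos: [0.4663, -0.0226, 0.029]
tcp_rot: [179.9, 0.4, -137.2]
wrist_force: [-6.9, 1.4, 17.7]
opening: 0.0334
```

>>> play_rows(commands="0 1 0 0.5 0;0 1 0 0.5 0;0.6 1 0 0.5 0;0.6 1 0 0.5 0;0.6 1 0 0.5 0;0.6 1 0 0.5 0;0.6 1 0 30 0;0.7 1 0 70 0;0.8 1 0 110 0;1 1 0 140 0")

```text
time: 35.02
ee_pos: [0.4673, -0.0227, 0.1703]
tcp_rot: [179.9, 0.4, -137.2]
wrist_force: [0.4, -0.1, -0.0]
opening: 0.0783
```

>>> play_rows(commands="1 12 11 0 0;1 12 11 0 0;1 12 11 0 0;1 12 11 0 0;1 12 11 0 0")

```text
time: 35.43
ee_pos: [0.4783, -0.0119, 0.1662]
tcp_rot: [179.7, 0.2, -137.2]
wrist_force: [0.5, -0.0, -0.2]
opening: 0.0851
```

```bash
python3 -c "
from h import *
im,o=snap('w20');print(o['ee_pos'],o['tcp_rot'],o['opening'],o['wrist_force'])"
```

```text
[ 0.47825995 -0.01190701  0.16618258] [ 179.73951674    0.21059905 -137.24791302] 0.08510071654539854 [ 0.50166074 -0.03843236 -0.16088303]
```

View pics/w20.png

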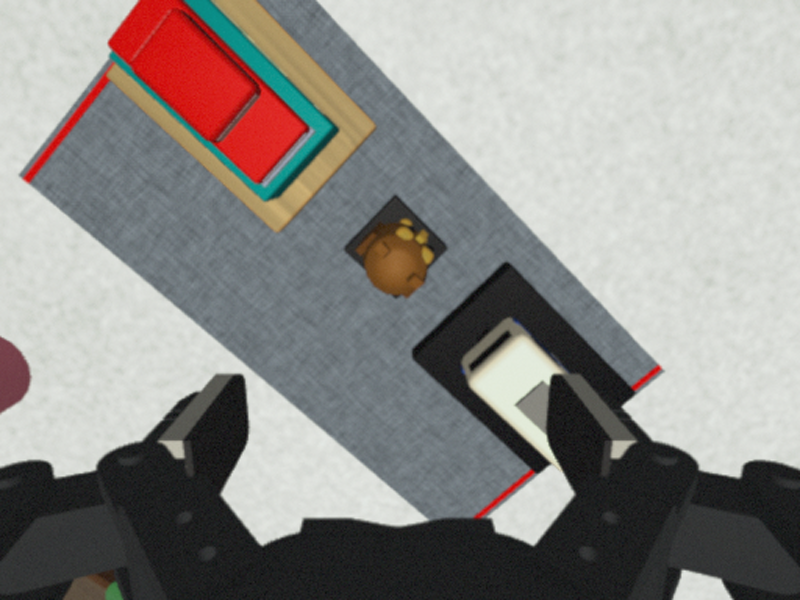

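Run:
```python
from h import *
im,o=load('w20');S=.64
R=Ro.from_euler('z',-1.8,degrees=True).as_matrix()
f=lambda p,z:cast('wrist',np.array(p)*S,z,o)*1000@R
ow=f([[396,195],[446,247],[346,248]],.018); print(ow.round(1),'owl',ow[1:].mean(0))
a=f([[375,126],[278,231]],.019);b=f([[508,264],[413.5,352]],.019)
print(a.round(1),b.round(1),'mid',(a.mean(0)+b.mean(0))/2)
```

```text
[[444.5 -30.1  18. ]
 [445.2  11.8  18. ]
 [486.8 -29.6  18. ]] owl [465.99300335  -8.91893013  18.        ]
[[426.1 -64.4  19. ]
 [506.9 -64.4  19. ]] [[426.5  45.   19. ]
 [504.9  44.6  19. ]] mid [466.11198269  -9.79020573  19.        ]
```

Owl stands within 1 mm of the midpoint. Now the tin.

>>> play_rows(commands="1 168 -250 0 -44.8;1 168 -250 0 -44.8;1 168 -250 0 -44.8;1 168 -250 0 -44.8;1 168 -250 0 -44.8;1 168 -250 0 -44.8;1 168 -250 0 -44.8;1 168 -250 0 -44.8;1 168 -250 0 -44.8;1 168 -250 0 -44.8")

```text
time: 36.32
ee_pos: [0.6465, -0.262, 0.166]
tcp_rot: [179.8, 0.2, 177.9]
wrist_force: [-1.2, 0.7, 0.2]
opening: 0.0853
```

>>> play_rows(commands="1 0 0 0 0;1 0 0 0 0;1 0 0 0 0")

```text
time: 36.57
ee_pos: [0.6468, -0.2606, 0.1684]
tcp_rot: [179.8, 0.4, 178.0]
wrist_force: [-0.1, 0.7, -0.0]
opening: 0.0854
```

Run:
```python
from h import *
im,o=snap('w21');print(o['ee_pos'],o['tcp_rot'],o['q'])
m=masks(im)
for c in comps(m['blue'],100): print(c.mean(0)/.64,*rect(cast('wrist',c,.033,o)))
```

```text
[ 0.64680082 -0.26061638  0.16841382] [179.84198987   0.36054443 178.02295133] [-22.05729971  25.1163868   27.46466494  92.0638999    0.27219254
 -20.0800727 ]
[393.77790179 289.02064732] [ 652.2 -262.5] [36.  35.3] 88.0
```

View pics/w21.png

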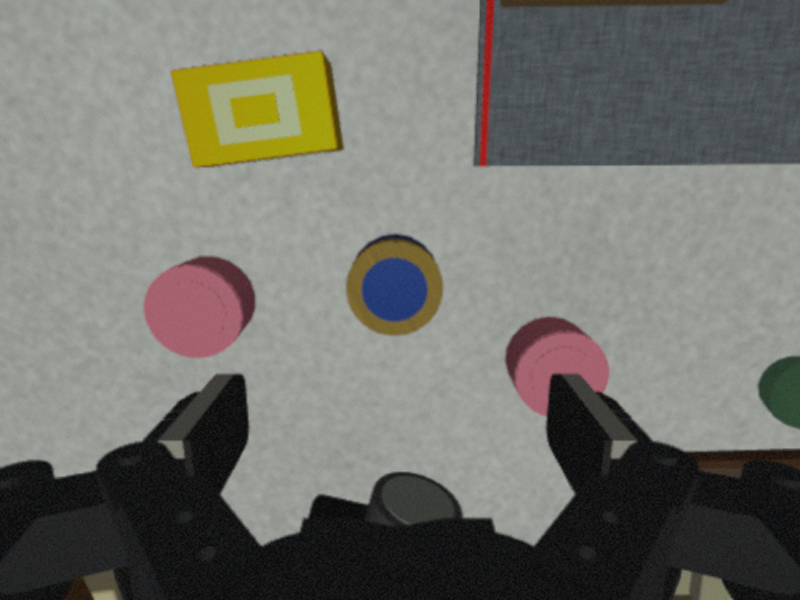

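Tin centre at (652,-262) agrees with the earlier view; both pink tins are clear of the fingers.

>>> play_rows(commands="0.9 5.4 -1.9 -40 0.2;0.9 5.4 -1.9 -80 0.2;0.9 5.4 -1.9 -100 0.2;0.9 5.4 -1.9 -100 0.2;0.9 5.4 -1.9 -100 0.2;0.9 5.4 -1.9 -100 0.2")

```text
time: 37.12
ee_pos: [0.6533, -0.2636, 0.0701]
tcp_rot: [179.9, 0.5, 178.2]
wrist_force: [0.9, -0.8, 2.0]
opening: 0.0768
```

>>> play_rows(commands="0.9 -1 0.8 -35 0;0.9 -1 0.8 -60 0;0.9 -1 0.8 -64 0;0.9 -1 0.8 -64 0;0.9 -1 0.8 -64 0;0 -1 0.8 -64 0;0 -1 0.8 -64 0;0 -1 0.8 -64 0;0 -1 0.8 -64 0;0 -1 0.8 -64 0", force=40)

```text
time: 37.95
ee_pos: [0.6528, -0.2634, 0.0063]
tcp_rot: [179.9, 0.5, 178.2]
wrist_force: [-0.2, 0.5, 6.0]
opening: 0.0548
```

>>> play_rows(commands="0 0 0 0 0;0 0 0 0 0;0 0 0 0 0;0 0 0 30 0;0 0 0 70 0;0 0 0 110 0;0 0 0 110 0;0 0 0 110 0")

```text
time: 38.62
ee_pos: [0.6532, -0.2635, 0.1181]
tcp_rot: [180.0, 0.7, 178.2]
wrist_force: [0.1, -0.2, -2.0]
opening: 0.0542
```

```bash
python3 -c "
from h import *
im,o=snap('w22');print(o['ee_pos'],o['tcp_rot'],o['opening'],o['wrist_force'])"
```

```text
[ 0.65322035 -0.26354895  0.11806624] [179.96680804   0.69107002 178.15127851] 0.05420214090558872 [ 0.06975976 -0.18442332 -1.9783391 ]
```

View pics/w22.png

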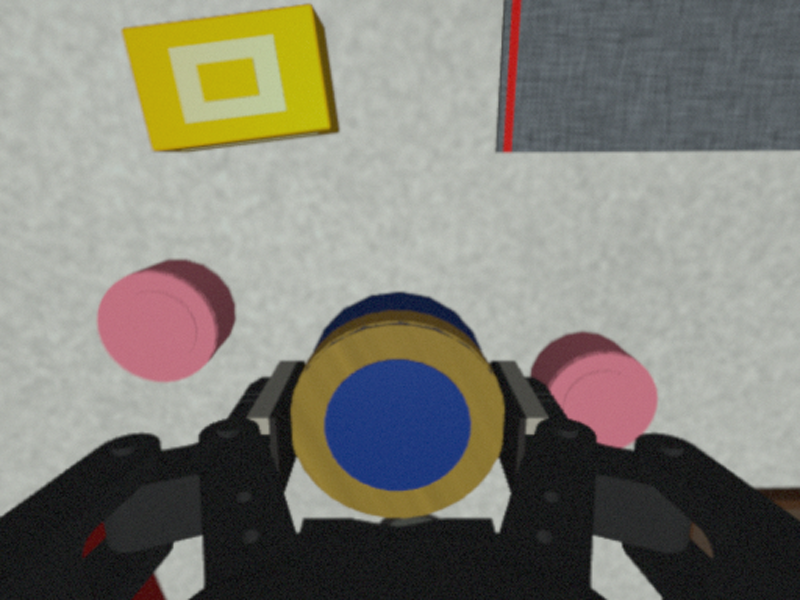

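>>> play_rows(commands="0 -106.5 237.5 0 0;0 -106.5 237.5 0 0;0 -106.5 237.5 0 0;0 -106.5 237.5 0 0;0 -106.5 237.5 0 0;0 -106.5 237.5 0 0;0 -106.5 237.5 0 0;0 -106.5 237.5 0 0;0 -106.5 237.5 0 0;0 -106.5 237.5 0 0")

```text
time: 39.5
ee_pos: [0.5451, -0.026, 0.1127]
tcp_rot: [179.8, 0.3, 178.1]
wrist_force: [0.3, 0.6, -1.2]
opening: 0.0546
```

>>> play_rows(commands="0 0 0 -30 0;0 0 0 -60 0;0 0 0 -80 0;0 0 0 -85 0;0 0 0 -85 0;0 0 0 -85 0;0 0 0 -85 0")

```text
time: 40.08
ee_pos: [0.5461, -0.0258, 0.03]
tcp_rot: [179.8, 0.4, 178.1]
wrist_force: [-0.7, 0.3, -0.7]
opening: 0.0546
```

```bash
python3 -c "
from h import *
im,o=snap('w23');print(o['ee_pos'],o['tcp_rot'],o['opening'],o['wrist_force'])"
```

```text
[ 0.54611698 -0.02582545  0.03001474] [179.82682956   0.4313066  178.11416665] 0.05463705359201681 [-0.74854817  0.34035923 -0.73989746]
```

View pics/w23.png

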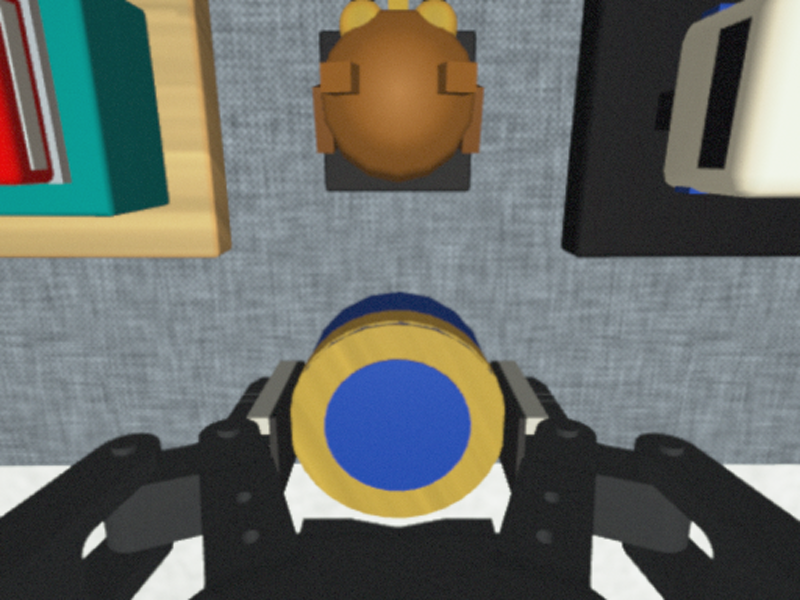

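>>> play_rows(commands="0 0.5 0 -9 0;0 0.5 0 -15 0;0 0.5 0 -19 0;0 0.5 0 -19 0;0 0.5 0 -19 0;0 0.5 0 -19 0")

```text
time: 40.63
ee_pos: [0.5456, -0.0252, 0.0097]
tcp_rot: [179.8, 0.3, 178.2]
wrist_force: [-1.2, -0.4, 5.5]
opening: 0.0547
```

>>> play_rows(commands="0.85 0 0 0 0;0.85 0 0 0 0;0.85 0 0 0 0;0.85 0 0 0 0;0.85 0 0 30 0;1 0 0 70 0;1 0 0 110 0;1 0 0 150 0;1 0 0 150 0;1 0 0 150 0")

```text
time: 41.47
ee_pos: [0.5468, -0.0254, 0.1621]
tcp_rot: [179.8, 0.6, 178.2]
wrist_force: [0.6, 0.3, -0.8]
opening: 0.086
```

```bash
python3 -c "
from h import *
im,o=snap('w24');print(o['ee_pos'],o['tcp_rot'],o['opening'],o['wrist_force'])"
```

```text
[ 0.54682083 -0.02536761  0.16205798] [179.82719872   0.57813477 178.15366828] 0.08596248166994862 [ 0.6406191   0.3181953  -0.83510876]
```

View pics/w24.png

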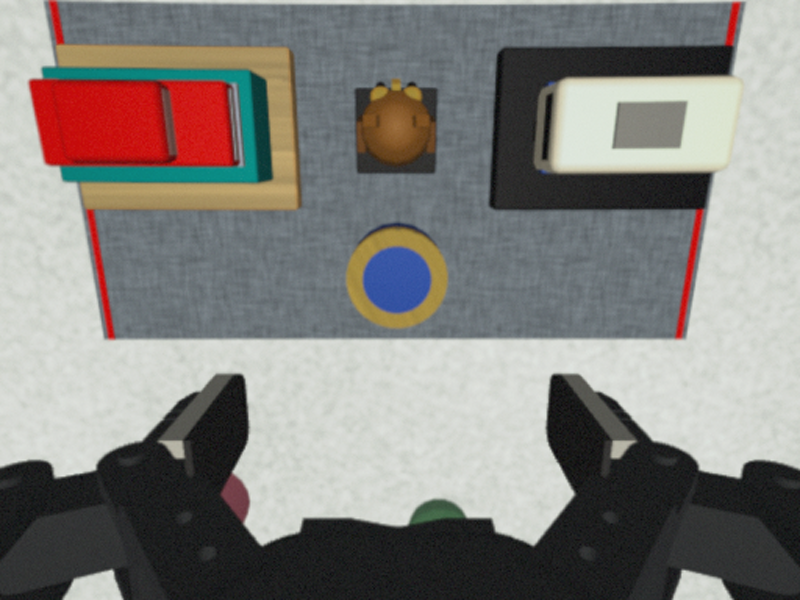

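Run:
```python
from h import *
im,o=load('w24');S=.64
R=Ro.from_euler('z',-1.8,degrees=True).as_matrix()
f=lambda p,z:cast('wrist',np.array(p)*S,z,o)*1000@R
ow=f([[356,88],[437.5,88],[436.5,174],[356.5,173]],.018);print('owl',ow.round(1)[:,:2],ow.mean(0).round(1))
c=max(comps(masks(im)['blue'],200),key=len); print('tin',rect(f(c/S,.037)/1000))
a=f([[292,46],[300,209]],.019);b=f([[500,46],[490.5,209]],.019); print(a.round(1)[:,:2],b.round(1)[:,:2],((a.mean(0)+b.mean(0))/2).round(1))
r=f([[107,339],[686,339]],.004);print(r.round(1)[:,:2])
```

```text
owl [[445.1 -29.7]
 [445.1  13.5]
 [489.2  14. ]
 [488.7 -30.4]] [467.   -8.2  18. ]
tin (array([545.2,  -8.5]), array([35.4, 35.4]), -0.0)
[[425.4 -62.1]
 [508.3 -62.6]] [[425.3  45.2]
 [508.4  44.8]] [466.9  -8.7  19. ]
[[ 591.7 -191.5]
 [ 592.2  175.8]]
```

Owl is within 0.5 mm of the midpoint. The tin is 78 mm behind it, a gap of about 28 mm, in line to 0.3 mm. I'll retreat and check with the fixed cameras.

>>> play_rows(commands="1 0 0 60 0;1 0 0 60 0;1 -120 -250 80 0;1 -120 -250 80 0;1 -120 -250 80 0;1 -120 -250 80 0;1 -120 -250 80 0;1 -120 -250 80 0;1 -120 -250 80 0;1 -120 -250 80 0")

```text
time: 42.35
ee_pos: [0.423, -0.2789, 0.2377]
tcp_rot: [179.8, 0.2, 177.9]
wrist_force: [0.4, 0.0, -0.3]
opening: 0.0855
```

>>> play_rows(commands="1 -150 -200 0 0;1 -150 -200 0 0;1 -150 -200 0 0;1 -150 -200 0 0;1 -150 -200 0 0;1 -150 -200 0 0;1 -150 -200 0 0;1 -150 -200 0 0")

```text
time: 43.02
ee_pos: [0.274, -0.4761, 0.237]
tcp_rot: [179.6, 0.2, 178.0]
wrist_force: [-0.2, 1.2, -1.0]
opening: 0.0856
```

```bash
python3 -c "
from h import *
snap('top1','top');snap('sc1','scene');o=get_obs();print(o['ee_pos'],o['qd'].round(2),o['time'])
a=cv2.imread('pics/top1_raw.png')
for t in ('top0','top1'):
  im=cv2.imread(f'pics/{t}_raw.png')[:,:,::-1];m=masks(im)
  for k,z in (('yellow',.036),('green',.04)):
    for c in comps(m[k],30):
      r=rect(cast('top',c,z)); 
      if 500<r[0][0]<780 and abs(r[0][1])<400: print(t,k,*r)
g=lambda n:cv2.imread(f'pics/{n}_raw.png')
for t in ('top0','top1'):
  im=g(t)[:,:,::-1].astype(int); v=im[105:128,225:252]; mm=(v[...,1]-v[...,0]>12); ys,xs=np.nonzero(mm); print(t,'vase px',xs.mean()+225,ys.mean()+105,len(xs))
"
```

```text
[ 0.27566447 -0.47465153  0.2380299 ] [ 1.36 -0.8   0.2   0.09 -0.11 -0.14] 43.1167
top0 yellow [ 555.  -330.5] [76.4 45.2] -84.5
top1 yellow [ 555.2 -330.6] [76.4 45.1] -85.0
top0 vase px 237.88636363636363 115.58333333333333 264
top1 vase px 237.8403041825095 115.53992395437263 263
```

View pics/top1.png

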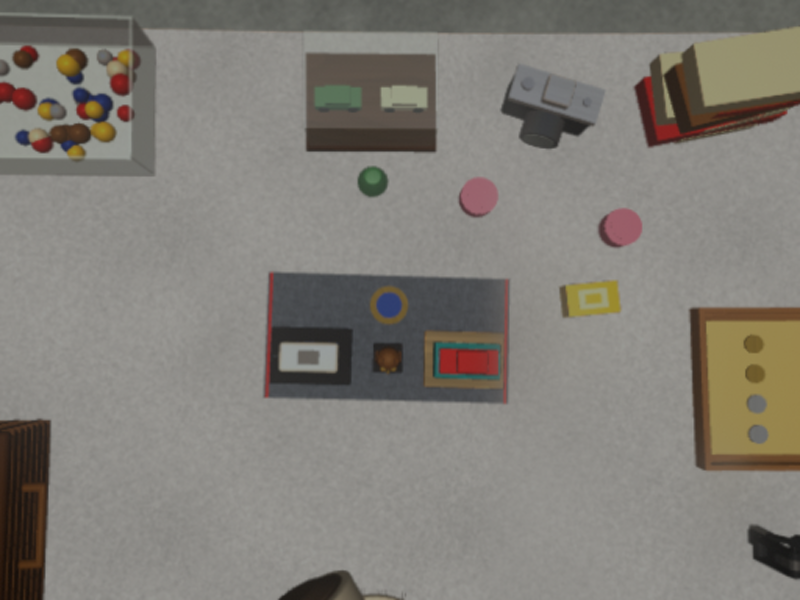

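View pics/sc1.png

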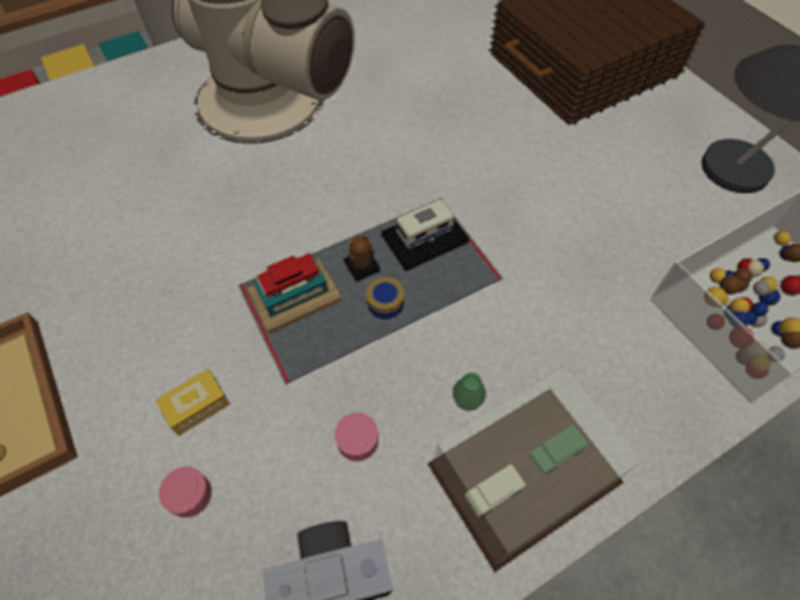

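Both views show everything in place: box and car at (467,361), caravan (309,357), owl (388,358) and tin (389,304). The yellow box and vase have not moved.

>>> play_rows(commands="1 0 0 0 0;1 0 0 0 0;1 0 0 0 0;1 0 0 0 0")

```text
time: 43.45
ee_pos: [0.2762, -0.4748, 0.2395]
tcp_rot: [179.8, 0.3, 178.2]
wrist_force: [0.1, -0.1, -0.1]
opening: 0.0859
```

```bash
python3 -c "
from workcell import *
print(job_done())"
```

```text
the job is handed in; nothing more can be done
None
```

The runner is dressed as asked and the job was handed in at about 43 s. I placed the things in the order given: box on oak, car on box, caravan on black, owl midway, tin behind the owl with its lid up.

**Centring (wrist camera):**
- The box sits within about 0.5 mm of the oak plinth's centre and the car within 0.7 mm of the box's. Both lie lengthwise.
- The caravan is within 0.8 mm of the black plinth's centre, also lengthwise.
- The owl stands about 0.5 mm from the midpoint between the plinths. An earlier view put it at 0.9 mm.

**Tin:** it is in line behind the owl to 0.3 mm. The centre distance measured 78 mm instead of 80 mm, so the gap is about 28 mm. I took that as "about 30 mm" and left it.

**Left alone:** the top camera's before and after pictures show the yellow box and vase unmoved, to within 0.2 mm and 0.1 pixel. The last pictures show everything standing, with the arm well clear.

**What went wrong:** before the owl pick, the last joint reached the end of its range and the tool took a 4° tilt. I cancelled it at the opposite end of the range; about half a degree or less remained. The highest wrist force I saw was about 19 N, when setting the owl down.

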